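# Clear the sloping bench pin and hold the round inlay down with the spring pusher

## Robot

A 6-joint arm with a two-finger parallel gripper is mounted at the origin on a cart in front of the work surface, level with it; the furniture and walls round the work are solid. World frame = base frame: x ahead of the robot, y to its left, z up, the work surface at z = 0. Lengths are in mm, angles in rad, forces in N, time in s.
With the tool pointing down it reaches from about 275 to 725 mm from the base axis. Payload 5.6 kg.
Tool frame: the origin (TCP) lies at the very end of the fingers, on their centre line; the grasp point (between the pads) lies behind it (bot.grip_point_offset is the z of the grasp point in the tool frame, in mm); z points along the fingers, y is the direction in which the jaws open and shut (so a half turn about z gives the same grasp; the last joint's range is limited). The gripper opens to 85 mm and grips with 20 to 120 N. Pads are 22 mm wide; open, the fingers measure 114 mm over their backs; the gripper's body (76 mm by 85 mm) begins 54 mm behind the grasp point. The pads swing forward as they close: fully open they stand 13 mm farther back than shut.
Start: joints at [1.389, 0.255, 0.108, 0, -1.424, -0.285], TCP at [247.49, 491.163, 231.283] pointing down, gripper open.
Joint ranges: [-2.95, 2.95], [-1.21, 1.97], [-1.09, 1.5], [-2.87, 1.71], [-2.94, -0.07], [-3.05, 3.05]. Speed limits (rad/s): [2.57, 2.57, 3.14, 3.14, 3.14, 3.14].

## Interface

Orientations are given as a unit quaternion [w, x, y, z].
In Python, from plant import bot, imaging gives the robot as it stands. The module is installed in compiled form; this text tells all that it offers.
- The arm moves only by the tool step_arm, never from a script. Its argument "motion" is a list of rows, each an object of numbers: "wx", "wy", "wz": the turn, a rotation vector about the tool's x, y, z in degrees; "x", "y", "z": the shift along the tool's x, y, z in cm; "fingers": the finger opening in cm, from 0 to 8.54. In form: [{"wx": .., "wy": .., "wz": .., "x": .., "y": .., "z": .., "fingers": ..}, ...]. A call has exactly 10 rows; each row is the pose to reach, as a shift and turn from the pose commanded when the call began, along the tool's axes at that moment; what a row does not reach only later rows make up. A row lasts 1/10 s, in which the tool goes at most 50 mm and 8.59 degrees, less where a joint would pass 70% of its speed; a pose out of reach is approached as far as the arm can. A call with a gripper value outside its range is refused whole. The fingers move at their own pace and stop on an object; "force" is the grip in N (left out, the last holds). Time passes only in rows, so rows that repeat a pose let the fingers close, or fill a call up. It gives the time, the measured TCP pose, the force and the opening at its end, in the units of the state.
- bot.get_state(): the state, without advancing time (a new reading comes with each control period).
- imaging.snapshot(name): name is "side" or "top"; returns the picture (400x640x3 uint8, red, green, blue); there is no depth.
- imaging.camera_model(name): a dict with "vfov" (degrees; the focal length in pixels is half the picture's height over the tangent of half this angle, whatever the lens; pixels are square), "cx", "cy" (the principal point, pixels), "rvec" (rotation vector, rad) and "tvec" (3), from world to camera coordinates, as OpenCV has them. Camera axes: x right, y down, z forward; pixel columns grow to the right and rows downward; lengths in mm; the calibration is good to about 2 mm. A picture is of the moment at which its call begins. camera_model takes no time and is no camera call.
- bot.hand_in(): hands the job in, once; it reports no verdict.
Trained networks look in the newest picture that a camera, given by its name, has taken for a name from the list of things; names that differ only in an ending like _2 or _b are one class to them, and where a whole thing is asked for, a point or a joint stands for the part that bears it (a point fixed in the world has none). Each returns a list of dicts, best first, with "conf" (0 to 1); they miss things now and then, are a little off and sometimes report something else, mostly with a low value. They report only what shows in the picture. A call takes as long as a camera call.
- imaging.look_for(camera, query): "box" ([left, top, width, height] in pixels, round what is visible of it).
- imaging.trace(camera, query): "pixels" (400x640 bool, what is visible of it) and "box" ([left, top, width, height] in pixels, round what is visible of it).
The state is a dict: "t": time; "joints": joint angles; "joint_vel": joint speeds; "joint_torque": joint torques, N m; "position": TCP position; "tool_rot": TCP orientation; "wrist_force": force on the tool from outside, world axes, zero at the start; "wrist_torque": the same for the moment, N m; "grip_width": opening from 0.0 (shut) to 1.0 (fully open).
Only numpy, scipy, OpenCV 4.12 (cv2) and the standard library are available. Lean on these libraries where they do the work, as an engineer would, in place of code of your own. Each camera call takes 0.05 s, during which the arm holds its last target.

## Task

Take the spring pusher out of its stand by the handle and, with its foot and not with the fingers, sweep the three metal offcuts off the sloping board into the catch tray below it. Then set the foot flat on the centre of the round inlay, with the tool square to the sloping face, push gently until the sprung foot is about half-way in, and stay like that: finish while still holding the pusher pressed on the inlay. Leave the other things on the bench alone.

Things in the scene. Friction and masses are not known exactly. Their poses are not given: they have to be found in the camera images.
- bench_pin: Fixed wooden work rest: dark board 120 mm long, 156 mm wide, sloping at 15 degrees, low edge towards the robot. Origin: centre of the board's top face, 46 mm above the bench; x uphill along the face, y along its width, z square out of it. The low edge is at x = -60 mm. Side rails 8 mm wide, 10 mm high (140 mm clear between); both ends open.
- tray_mid (a point): Centre of the floor of the catch tray fixed below the board's low edge, open on top; 60 mm (downhill) by 146 mm inside, walls 20 mm above the bench; its floor lies about 26 mm below the low edge. Axes as bench_pin.
- round_mid (a point): Centre of the top of the ROUND inlay, a brass disc 20 mm across with a thin dark line round it, let flush into the sloping face. It may be in the left or right half of the face; an offcut may lie on it at the start.
- square_mid (a point): Centre of the top of the SQUARE brass inlay, 18 mm wide, in the other half of the face, 56 to 80 mm from the round one; not to be pressed.
- pusher: Spring pusher, 104 mm long, about 0.12 kg, upright in the stand. Origin on its axis at the face of the unpressed foot; z up along the tool to the handle, y along the foot's wide side. From below: sprung foot, steel barrel 15 mm across, collar 28x44x6 mm (underside 46 mm above the origin, hung on the stand's top), square wooden handle 22x22 mm, 52 mm long, flats facing x and y.
- pusher_grip (a point): Centre of the pusher's handle, where it is gripped; on the tool's axis, 78 mm above the face of the unpressed foot; axes as pusher.
- foot_face (a point): Centre of the flat underside of the pusher's sprung foot (white block 14 mm along x, 30 mm along y, 10 mm high); axes as pusher.
- pusher_foot (a joint): How far the sprung foot is pushed in, m: 0 free, 0.016 bottomed. Spring 400 N/m from zero (about 4 N half-way in, 6.4 N at the stop).
- stand: Fixed wooden stand 60x80x56 mm with a pocket 21 by 35 mm, 50 mm deep, open at the top, in which the pusher hangs by its collar. Origin at the centre of its underside; the pusher lifts straight up out of it (some 50 mm until clear).
- offcut0_mid (a point): Centre of a stepped metal offcut, 16x14x12 mm, about 12 g, lying on the sloping face between the rails at the start.
- offcut0: The same offcut (16x14x12 mm); origin at the centre of its underside.
- offcut1_mid (a point): Centre of a stepped metal offcut, 18x13x11 mm, about 12 g, lying on the sloping face between the rails at the start.
- offcut1: The same offcut (18x13x11 mm); origin at the centre of its underside.
- offcut2_mid (a point): Centre of a stepped metal offcut, 15x15x13 mm, about 12 g, lying on the sloping face between the rails at the start.
- offcut2: The same offcut (15x15x13 mm); origin at the centre of its underside.
- enamel_jar_1: Bystander, to be left alone: small white-lidded sample jar, 42 mm across, 58 mm tall; origin at the centre of its underside.
- puffer: Bystander, to be left alone: red rubber air puffer, 42x88x42; origin at the centre of its underside.
- loupe: Bystander, to be left alone: black eye loupe, 34 mm across, 30 mm tall; origin at the centre of its underside.
- blue_box: Bystander, to be left alone: small open parts box, 44x64x15; origin at the centre of its underside.
- hammer: Bystander, to be left alone: slim hammer lying flat, 38x174x10; origin at the centre of its underside.
- scraper_wood: Bystander, to be left alone: scraper with turned wooden handle, 15x148x15; origin at the centre of its underside.
- bur_stand_green: Bystander, to be left alone: stepped stand with three cutters, 46x30x58; origin at the centre of its underside.

How it is judged:
By the outcome, as a careful person would: the job done as asked, in the order asked, and still so for the second after the job is handed in, while the arm keeps its last pose, push and grip.
It also fails if it takes over 54 s, if anything falls off the work surface, if the arm or the gripper's body presses on something with over 40 N, if the wrist force passes 120 N, or if a joint passes its speed limit or range.

## Working session

There is one attempt and no reset: what is moved stays moved. The work goes in short steps, Python scripts to look and compute and a tool call to move; the robot and the scene stay as the last step left them, time stands still between calls to the robot, and variables do not carry over. Pictures are saved under pics/ and viewed, and the job is handed in when it is done.

Besides the shell and the picture viewer there is one more tool, called after "Request:" in YAML: its name, and indented under it one key for each argument. step_arm: Moves the arm, as the interface text tells. Its arguments: {"type":"object","properties":{"motion":{"type":"array"},"force":{"type":"number"}},"required":["motion"]}

```bash
mkdir -p pics
python3 - <<'E'
from plant import bot, imaging
import cv2
print(bot.get_state(), bot.grip_point_offset)
for n in ("side","top"):
    im=imaging.snapshot(n); cv2.imwrite(f"pics/{n}0.png",im[:,:,::-1]); print(n,imaging.camera_model(n))
E
```

```text
{'t': 0.0, 'joints': array([ 1.38860444e+00,  2.55711310e-01,  1.06963362e-01, -4.96040243e-04,
       -1.42391875e+00, -2.84603004e-01]), 'joint_vel': array([ 0.00105407, -0.00012583,  0.00171016,  0.00197416, -0.00146275,
       -0.00033407]), 'joint_torque': array([ 1.70707540e-04, -3.86631274e+01,  2.37940729e+01,  5.36513552e+00,
       -6.18245293e-03,  4.65131635e-06]), 'position': array([247.22488703, 490.71637246, 230.39508881]), 'tool_rot': array([ 9.46513810e-04,  9.72877332e-01, -2.31319609e-01, -1.97128390e-04]), 'wrist_force': array([ 0.17443058, -0.22225716, -0.36485432]), 'wrist_torque': array([-3.68734504e-02,  8.02029144e-05,  3.29767652e-02]), 'grip_width': 0.9963671549503254} -18.700000000000003
side {'vfov': 53.53099464538829, 'cx': 322.86065524993654, 'cy': 201.5661604233263, 'rvec': array([ 0.27386966, -2.57733045,  1.53166389]), 'tvec': array([ 478.85990643,  106.18162264, 1192.82559471])}
top {'vfov': 44.57263564270324, 'cx': 313.40968577366516, 'cy': 204.8384226983305, 'rvec': array([ 2.10987583, -2.12138486,  0.16954902]), 'tvec': array([  15.68272673,  497.0448388 , 1282.92502861])}
```

View pics/side0.png

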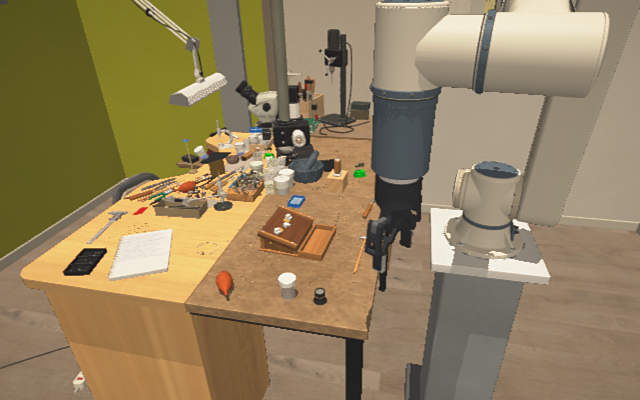

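View pics/top0.png

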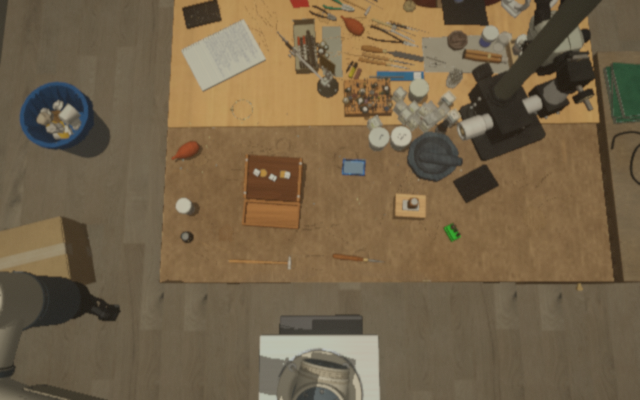

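```bash
cat > h.py <<'E'
import numpy as np, cv2
from plant import bot, imaging
def cam(n):
    m=imaging.camera_model(n); f=200/np.tan(np.radians(m['vfov']/2))
    K=np.array([[f,0,m['cx']],[0,f,m['cy']],[0,0,1]]); R=cv2.Rodrigues(np.array(m['rvec']))[0]
    return K,R,np.array(m['tvec'])
def proj(n,P):
    K,R,t=cam(n); return cv2.projectPoints(np.atleast_2d(P).astype(float),cv2.Rodrigues(R)[0],t,K,None)[0][:,0]
def ray(n,uv):
    K,R,t=cam(n); d=R.T@np.linalg.inv(K)@np.array([uv[0],uv[1],1]); return -R.T@t,d
def onz(n,uv,z):
    o,d=ray(n,uv); return o+d*(z-o[2])/d[2]
def onplane(n,uv,p,nn):
    o,d=ray(n,uv); return o+d*((p-o)@nn)/(d@nn)
def tri(uvs,uvt):
    K1,R1,t1=cam('side');K2,R2,t2=cam('top')
    X=cv2.triangulatePoints(K1@np.c_[R1,t1],K2@np.c_[R2,t2],np.array(uvs,float).reshape(2,1),np.array(uvt,float).reshape(2,1))
    return (X[:3]/X[3]).ravel()
def crop(n,box,s,name,im=None):
    im=imaging.snapshot(n) if im is None else im
    l,t,w,h=box; c=cv2.resize(im[t:t+h,l:l+w],None,fx=s,fy=s,interpolation=cv2.INTER_CUBIC)
    cv2.imwrite(f"pics/{name}.png",c[:,:,::-1]); return im
E
python3 - <<'E'
from h import *
crop('side',(250,195,100,70),8,'sc1'); crop('top',(235,145,75,90),6,'tc1')
crop('side',(310,145,60,50),8,'sc2'); crop('top',(385,185,50,40),8,'tc2')
for n in('side','top'):
  for q in ['bench_pin','tray_mid','round_mid','square_mid','pusher','pusher_grip','stand','offcut0_mid','offcut1_mid','offcut2_mid','blue_box','hammer','scraper_wood','bur_stand_green']:
    print(n,q,[(np.round(d['box'],1).tolist(),round(d['conf'],2)) for d in imaging.look_for(n,q)[:4]])
print(bot.get_state()['t'])
E
```

```text
side bench_pin [([256.4, 206.5, 81.6, 53.7], 0.74), ([278.2, 272.2, 15.7, 27.4], 0.54)]
side tray_mid [([256.1, 203.4, 79.1, 58.8], 0.91), ([325.7, 169.6, 24.3, 24.2], 0.27)]
side round_mid []
side square_mid [([354.3, 162.5, 9.9, 17.8], 0.23)]
side pusher [([331.9, 158.9, 8.4, 16.9], 0.42), ([280.2, 271.2, 13.8, 29.4], 0.19)]
side pusher_grip [([331.9, 156.8, 8.1, 21.1], 0.47)]
side stand [([325.1, 170.7, 20.7, 22.7], 0.9), ([313.0, 287.5, 15.3, 19.5], 0.61)]
side offcut0_mid [([332.4, 162.8, 8.6, 12.6], 0.26)]
side offcut1_mid []
side offcut2_mid []
side blue_box [([289.2, 198.6, 13.5, 10.6], 0.66)]
side hammer [([352.2, 245.4, 11.1, 25.5], 0.68)]
side scraper_wood []
side bur_stand_green [([354.8, 162.4, 11.2, 15.6], 0.64)]
top bench_pin [([242.7, 154.2, 61.1, 77.7], 0.86)]
top tray_mid [([239.6, 154.1, 62.8, 76.6], 0.61)]
top round_mid [([170.9, 140.2, 25.4, 18.4], 0.6), ([256.5, 169.0, 11.6, 7.5], 0.51)]
top square_mid [([240.3, 155.0, 62.3, 75.8], 0.43), ([282.7, 170.0, 2.1, 9.7], 0.41)]
top pusher [([402.8, 196.7, 16.7, 15.6], 0.5), ([176.5, 192.1, 16.7, 22.2], 0.21)]
top pusher_grip [([401.8, 198.3, 16.1, 13.6], 0.55)]
top stand [([390.5, 194.9, 33.3, 28.8], 0.66)]
top offcut0_mid []
top offcut1_mid []
top offcut2_mid [([174.6, 192.6, 19.4, 22.3], 0.38)]
top blue_box [([403.4, 196.9, 15.7, 13.7], 0.72), ([342.8, 158.3, 22.3, 16.7], 0.65)]
top hammer []
top scraper_wood [([334.4, 254.1, 36.7, 10.0], 0.64)]
top bur_stand_green [([443.1, 224.1, 13.7, 14.0], 0.46), ([333.2, 254.1, 32.2, 10.2], 0.45)]
1.7
```

View pics/sc1.png

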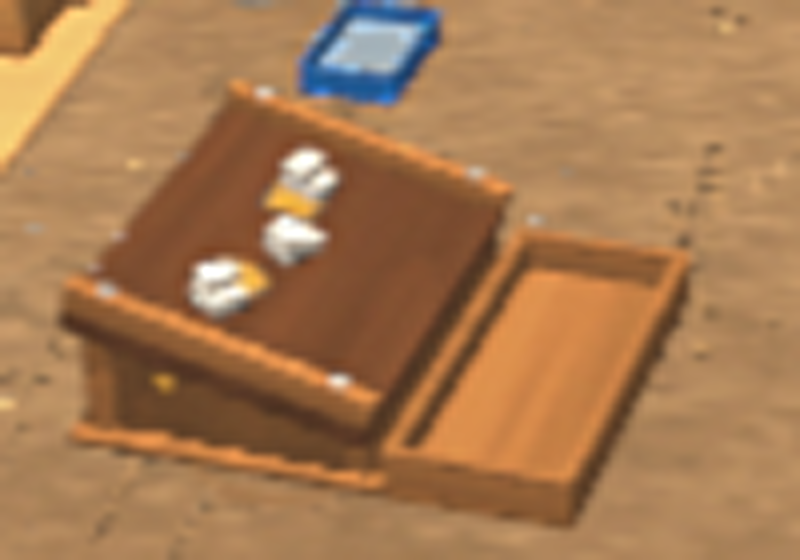

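View pics/tc1.png

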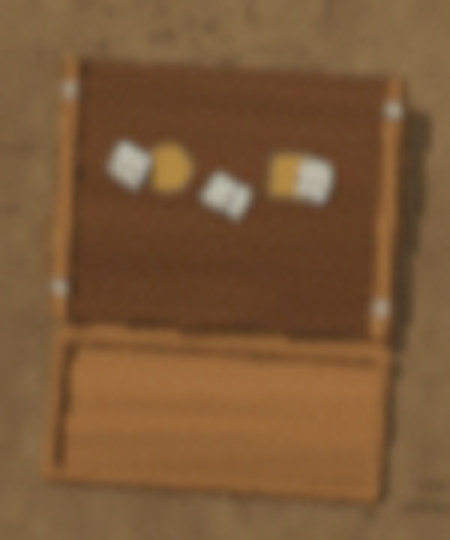

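View pics/sc2.png

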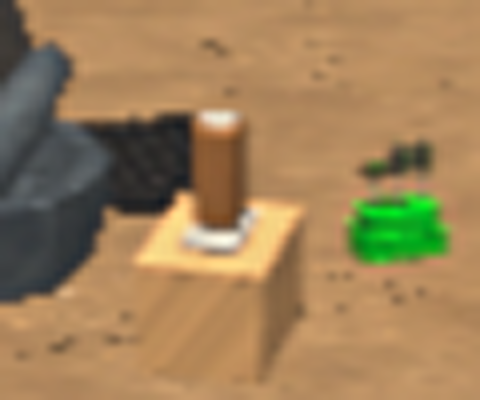

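View pics/tc2.png

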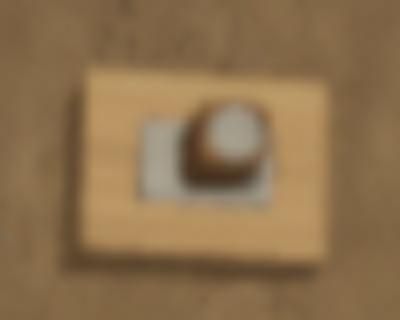

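```bash
cat > fit.py <<'E'
from h import *
from scipy.optimize import least_squares
S=lambda c:[(c[0]+.5)/8-.5+250,(c[1]+.5)/8-.5+195]
T=lambda c:[(c[0]+.5)/6-.5+235,(c[1]+.5)/6-.5+145]
S2=lambda c:[(c[0]+.5)/8-.5+310,(c[1]+.5)/8-.5+145]
T2=lambda c:[(c[0]+.5)/8-.5+385,(c[1]+.5)/8-.5+185]
th=np.radians(15)
def board(x,y,yaw):
    c,s=np.cos(yaw),np.sin(yaw)
    Rz=np.array([[c,-s,0],[s,c,0],[0,0,1]])
    Rb=Rz@np.array([[np.cos(th),0,-np.sin(th)],[0,1,0],[np.sin(th),0,np.cos(th)]])
    return np.array([x,y,46.]),Rb
if __name__=='__main__':
    for n in('side','top'):
        K,R,t=cam(n); print(n,-R.T@t)
    # (sx, sy): pins
    pt=[T((70,88)),T((393,108)),T((60,287)),T((381,307))]   # (+x,+y),(+x,-y),(-x,+y),(-x,-y)
    ps=[S((105,289)),S((263,92)),S((338,381)),S((475,173))]
    # from side view: left = far? decide by order
    for lab,order in(('a',[1,0,3,2]),('b',[0,1,2,3])):
        print(lab)
        for i in range(4):
            print(np.round(tri(ps[order[i]],pt[i]),1))
E
python3 fit.py
```

```text
side [ 232.94121    1076.81802932  670.5337954 ]
top [ 256.10573937  -16.15434188 1351.79326682]
a
[583.4 179.2 150. ]
[654.9  57.1 -29.6]
[503.7 186.1 128.7]
[558.9  63.  -56.2]
b
[620.3 195.3  68.9]
[609.4  48.2  69.1]
[533.3 201.8  45.4]
[522.5  54.8  45.7]
```

```bash
cat > m1.py <<'E'
from fit import *
o,Rb=board(574.2,124.8,np.radians(-4.25))
o[2]=46.4
n=Rb[:,2]
def loc(cam_,uv,h=0):
    P=onplane(cam_,uv,o+n*h,n); return P,Rb.T@(P-o)
if __name__=='__main__':
    for l,c,h in(('round T',T((170,168)),0),('round right edge',T((193,168)),0),('round top',T((170,143)),0),('round bot',T((170,194)),0),('sq left',T((268,175)),0),('sq top',T((285,152)),0),('sq bot',T((285,198)),0),('offL',T((131,165)),12),('offM',T((227,195)),12),('offR',T((315,181)),12),
      ('lowedge T',T((225,334)),0),('upedge T',T((225,66)),0)):
        P,L=loc('top',c,h); print(l,P.round(1),L.round(1))
    for l,c,h in(('s round?',S((252,278)),0),('round vis right',S((270,278)),0),('sq vis left',S((265,200)),0),('sq vis bottom',S((308,215)),0),('offL',S((222,280)),8),('offM',S((295,238)),8),('offR',S((310,175)),8)):
        P,L=loc('side',c,h); print(l,P.round(1),L.round(1))
    # pusher
    print('top of handle',tri(S2((217,119)),T2((238,133))))
    for l,c,z in(('stand FL',T2((84,250)),56),('FR',T2((325,262)),56),('BR',T2((330,83)),56),('BL',T2((86,70)),56),('colL f',T2((140,200)),62),('colR f',T2((270,205)),62),('colLb',T2((143,119)),62)):
        print(l,onz('top',c,z).round(1))
    for l,c,z in(('s stand near-left',S2((135,263)),56),('s near right',S2((265,278)),56),('s far right',S2((305,208)),56),('s far left',S2((180,197)),56)):
        print(l,onz('side',c,z).round(1))
E
python3 m1.py
```

```text
round T [587.8 151.7  49.5] [12.  27.8  0. ]
round right edge [587.7 141.1  49.7] [12.7 17.3  0. ]
round top [598.9 151.5  52.5] [23.4 28.5  0. ]
round bot [576.3 151.9  46.4] [ 0.1 27.2  0. ]
sq left [584.1 106.6  49.4] [ 11.6 -17.4   0. ]
sq top [594.2  98.6  52.3] [ 22.6 -24.6   0. ]
sq bot [573.8  98.9  46.8] [  1.6 -25.8   0. ]
offL [586.4 168.   61.2] [12.5 44.  12. ]
offM [572.7 124.4  58.4] [ 1.7 -0.5 12. ]
offR [578.3  84.1  60.7] [ 10.5 -40.3  12. ]
lowedge T [513.7 127.6  30.2] [-62.6  -1.7   0. ]
upedge T [632.5 125.6  61.9] [60.1  5.1 -0. ]
s round? [582.3 147.6  48.1] [ 6.7 23.3  0. ]
round vis right [576.6 144.1  46.7] [ 1.  19.5  0. ]
sq vis left [592.6  99.5  51.8] [ 21.  -23.9  -0. ]
sq vis bottom [575.8  99.8  47.3] [  3.5 -24.8   0. ]
offL [587.4 164.8  57.4] [12.7 40.9  8. ]
offM [571.9 127.   54. ] [-0.4  2.   8. ]
offR [578.6  86.1  56.6] [  9.7 -38.3   8. ]
top of handle [ 492.5395909  -247.97839519  114.29439468]
stand FL [ 463.7 -206.    56. ]
FR [ 459.  -286.1   56. ]
BR [ 520.1 -290.5   56. ]
BL [ 525.2 -208.7   56. ]
colL f [ 479.5 -224.3   62. ]
colR f [ 477.5 -267.5   62. ]
colLb [ 507.  -226.3   62. ]
s stand near-left [ 524.6 -211.3   56. ]
s near right [ 463.2 -206.3   56. ]
s far right [ 458.4 -286.2   56. ]
s far left [ 519.4 -288.3   56. ]
```

```bash
cat > mv.py <<'E'
# tracks commanded pose
import json,sys,numpy as np
from scipy.spatial.transform import Rotation as Ro
F='cmd.json'
def load():
    d=json.load(open(F)); return np.array(d['p']),Ro.from_quat(d['q'])
def save(p,R): json.dump({'p':list(map(float,p)),'q':R.as_quat().tolist()},open(F,'w'))
def down(xang,tilt=0):
    """tool x heading xang deg, tilted so that tool z = (sin tilt along heading, -cos)"""
    h=np.array([np.cos(np.radians(xang)),np.sin(np.radians(xang)),0]); t=np.radians(tilt)
    z=h*np.sin(t)-np.array([0,0,1])*np.cos(t); x=h*np.cos(t)+np.array([0,0,1])*np.sin(t)
    return Ro.from_matrix(np.c_[x,np.cross(z,x),z])
def plan(p,R):
    p0,R0=load(); s=R0.inv().apply(np.array(p)-p0)/10; w=(R0.inv()*R).as_rotvec(degrees=True)
    print('x,y,z cm',s.round(2),'w',w.round(2),'dist mm',(np.linalg.norm(s)*10).round(1)); return s,w
def did(x=0,y=0,z=0,wx=0,wy=0,wz=0):
    p0,R0=load(); save(p0+R0.apply([x*10,y*10,z*10]),R0*Ro.from_rotvec([wx,wy,wz],degrees=True))
def cmp():
    from plant import bot
    s=bot.get_state(); p,R=load(); q=np.array(s['tool_rot']); Rm=Ro.from_quat([q[1],q[2],q[3],q[0]])
    print('t',s['t'],'cmd',p.round(1),'meas',s['position'].round(1),'dp',(s['position']-p).round(2),'drot',(R.inv()*Rm).as_rotvec(degrees=True).round(2),'F',s['wrist_force'].round(2),'grip',round(s['grip_width'],3),'j',s['joints'].round(2))
E
python3 - <<'E'
from mv import *
save([247.49,491.163,231.283],down(-26.75)); cmp()
plan([491.5,-248,160],down(-3.5))
from h import *
print('mortar rim', [onz('top',(u,v),z).round() for u,v,z in ((433,178,60),(433,135,60),(410,160,60))], 'bur',onz('top',(453,232),30).round())
E
```

```text
t 1.7 cmd [247.5 491.2 231.3] meas [247.5 491.2 231.3] dp [-0. -0.  0.] drot [-0.    0.   -0.01] F [-0.05  0.38 -0.33] grip 1.0 j [ 1.39  0.26  0.11  0.   -1.42 -0.28]
x,y,z cm [55.06 55.02  7.13] w [  0.     0.   -23.25] dist mm 781.7
mortar rim [array([ 566., -311.,   60.]), array([ 687., -317.,   60.]), array([ 617., -251.,   60.])] bur [ 422. -365.   30.]
```

Request:
step_arm:
  motion:
    - {"x": 2, "y": 2, "z": 0, "wz": -1, "fingers": 8.5}
    - {"x": 5, "y": 5, "z": 0, "wz": -2, "fingers": 8.5}
    - {"x": 8, "y": 8, "z": 0, "wz": -4, "fingers": 8.5}
    - {"x": 11.5, "y": 11.5, "z": 0, "wz": -5, "fingers": 8.5}
    - {"x": 15, "y": 15, "z": 0, "wz": -6, "fingers": 8.5}
    - {"x": 18.5, "y": 18.5, "z": 0, "wz": -8, "fingers": 8.5}
    - {"x": 22, "y": 22, "z": 0, "wz": -9, "fingers": 8.5}
    - {"x": 25, "y": 25, "z": 0, "wz": -10, "fingers": 8.5}
    - {"x": 28, "y": 28, "z": 0, "wz": -12, "fingers": 8.5}
    - {"x": 31, "y": 31, "z": 0, "wz": -13, "fingers": 8.5}

```text
$.motion[0]: bad value
```

Run:
```python
from mv import *
did(31,31,0,0,0,-13); cmp()
plan([491.5,-248,150],down(-3.5))
```

```text
t 1.7 cmd [384.8  74.8 231.3] meas [247.5 491.2 231.3] dp [-137.3   416.35    0.  ] drot [-0.    0.   12.99] F [-0.05  0.38 -0.33] grip 1.0 j [ 1.39  0.26  0.11  0.   -1.42 -0.28]
x,y,z cm [18.04 28.82  8.13] w [  0.     0.   -10.25] dist mm 349.6
```

Request:
step_arm:
  motion:
    - {"wx": 0, "wy": 0, "wz": -1, "x": 2, "y": 2, "z": 0, "fingers": 8.5}
    - {"wx": 0, "wy": 0, "wz": -2, "x": 5, "y": 5, "z": 0, "fingers": 8.5}
    - {"wx": 0, "wy": 0, "wz": -4, "x": 8, "y": 8, "z": 0, "fingers": 8.5}
    - {"wx": 0, "wy": 0, "wz": -5, "x": 11.5, "y": 11.5, "z": 0, "fingers": 8.5}
    - {"wx": 0, "wy": 0, "wz": -6, "x": 15, "y": 15, "z": 0, "fingers": 8.5}
    - {"wx": 0, "wy": 0, "wz": -8, "x": 18.5, "y": 18.5, "z": 0, "fingers": 8.5}
    - {"wx": 0, "wy": 0, "wz": -9, "x": 22, "y": 22, "z": 0, "fingers": 8.5}
    - {"wx": 0, "wy": 0, "wz": -10, "x": 25, "y": 25, "z": 0, "fingers": 8.5}
    - {"wx": 0, "wy": 0, "wz": -12, "x": 28, "y": 28, "z": 0, "fingers": 8.5}
    - {"wx": 0, "wy": 0, "wz": -13, "x": 31, "y": 31, "z": 0, "fingers": 8.5}

```text
t: 2.7
position: [385.0, 73.1, 231.7]
tool_rot: [-0.0, 0.993, -0.119, 0.001]
wrist_force: [1.2, 0.4, 0.0]
grip_width: 0.997
```

Run:
```python
from mv import *
cmp()
plan([491.5,-248,150],down(-3.5))
```

```text
t 2.7 cmd [384.8  74.8 231.3] meas [385.   73.1 231.7] dp [ 0.22 -1.68  0.43] drot [ 0.05  0.05 -0.09] F [1.21 0.4  0.01] grip 0.997 j [ 0.59 -0.07 -0.25  0.   -1.38  0.74]
x,y,z cm [18.04 28.82  8.13] w [  0.     0.   -10.25] dist mm 349.6
```

Request:
step_arm:
  motion:
    - {"wx": 0, "wy": 0, "wz": -1.5, "x": 2.7, "y": 4.3, "z": 1, "fingers": 8.5}
    - {"wx": 0, "wy": 0, "wz": -3, "x": 5.4, "y": 8.6, "z": 2, "fingers": 8.5}
    - {"wx": 0, "wy": 0, "wz": -4.5, "x": 8.1, "y": 12.9, "z": 3, "fingers": 8.5}
    - {"wx": 0, "wy": 0, "wz": -6, "x": 10.8, "y": 17.2, "z": 4, "fingers": 8.5}
    - {"wx": 0, "wy": 0, "wz": -7.5, "x": 13.5, "y": 21.5, "z": 5, "fingers": 8.5}
    - {"wx": 0, "wy": 0, "wz": -9, "x": 16, "y": 25.5, "z": 6, "fingers": 8.5}
    - {"wx": 0, "wy": 0, "wz": -10.2, "x": 17.4, "y": 27.8, "z": 7, "fingers": 8.5}
    - {"wx": 0, "wy": 0, "wz": -10.2, "x": 18, "y": 28.8, "z": 8.1, "fingers": 8.5}
    - {"wx": 0, "wy": 0, "wz": -10.2, "x": 18, "y": 28.8, "z": 8.1, "fingers": 8.5}
    - {"wx": 0, "wy": 0, "wz": -10.2, "x": 18, "y": 28.8, "z": 8.1, "fingers": 8.5}

```text
t: 3.7
position: [491.0, -247.2, 150.3]
tool_rot: [-0.0, 1.0, -0.031, -0.0]
wrist_force: [1.0, 0.5, -0.0]
grip_width: 0.992
```

Run:
```python
from mv import *
did(18,28.8,8.1,0,0,-10.2);cmp()
plan([491.5,-248,72],down(-3.5))
from h import *
crop('side',(300,130,80,65),10,'sc3'); crop('top',(370,170,80,60),10,'tc3')
```

```text
t 3.7 cmd [ 491.2 -247.7  150.3] meas [ 491.  -247.2  150.3] dp [-0.16  0.52 -0.01] drot [ 0.01 -0.03  0.01] F [ 0.97  0.45 -0.03] grip 0.992 j [-0.18  0.29 -0.05 -0.   -1.23  1.69]
x,y,z cm [0.03 0.03 7.83] w [ 0.    0.   -0.05] dist mm 78.3
```

View pics/sc3.png

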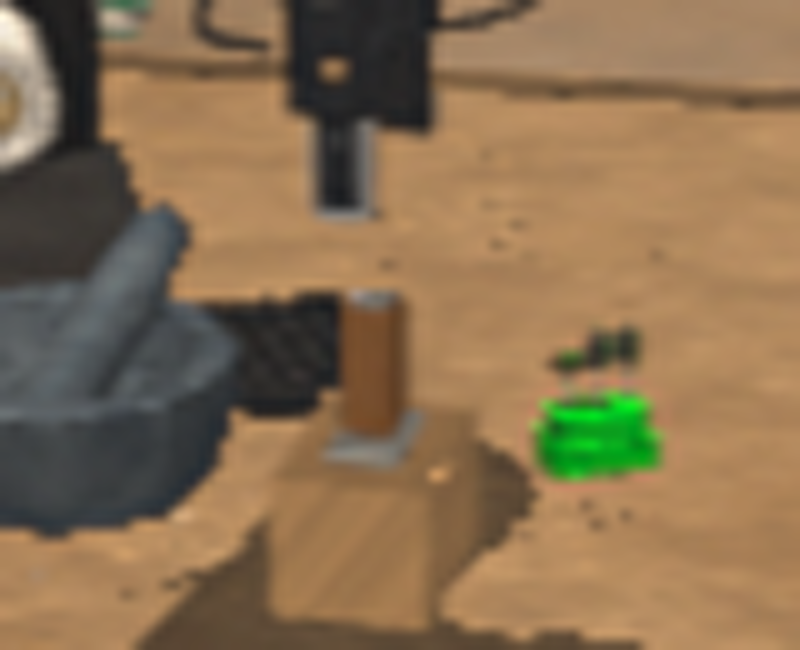

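View pics/tc3.png

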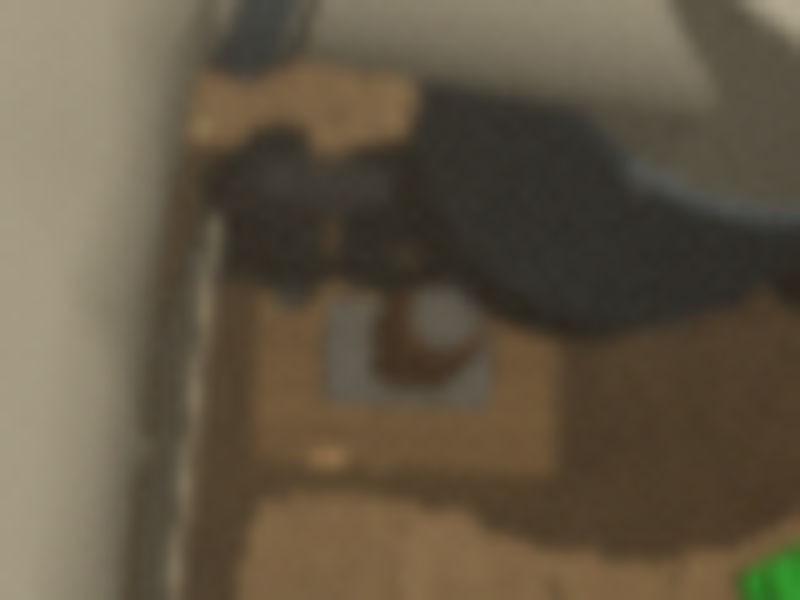

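Request:
step_arm:
  motion:
    - {"wx": 0, "wy": 0, "wz": 0, "x": 0, "y": 0, "z": 2, "fingers": 8.5}
    - {"wx": 0, "wy": 0, "wz": 0, "x": 0, "y": 0, "z": 4, "fingers": 8.5}
    - {"wx": 0, "wy": 0, "wz": 0, "x": 0, "y": 0, "z": 6, "fingers": 8.5}
    - {"wx": 0, "wy": 0, "wz": 0, "x": 0, "y": 0, "z": 7.2, "fingers": 8.5}
    - {"wx": 0, "wy": 0, "wz": 0, "x": 0, "y": 0, "z": 7.8, "fingers": 8.5}
    - {"wx": 0, "wy": 0, "wz": 0, "x": 0, "y": 0, "z": 7.8, "fingers": 8.5}
    - {"wx": 0, "wy": 0, "wz": 0, "x": 0, "y": 0, "z": 7.8, "fingers": 4}
    - {"wx": 0, "wy": 0, "wz": 0, "x": 0, "y": 0, "z": 7.8, "fingers": 1}
    - {"wx": 0, "wy": 0, "wz": 0, "x": 0, "y": 0, "z": 7.8, "fingers": 1}
    - {"wx": 0, "wy": 0, "wz": 0, "x": 0, "y": 0, "z": 7.8, "fingers": 1}
  force: 50

```text
t: 4.8
position: [491.5, -247.8, 72.7]
tool_rot: [0.0, 1.0, -0.031, 0.0]
wrist_force: [0.1, 0.2, 1.1]
grip_width: 0.327
```

Request:
step_arm:
  motion:
    - {"wx": 0, "wy": 0, "wz": 0, "x": 0, "y": 0, "z": 0, "fingers": 1}
    - {"wx": 0, "wy": 0, "wz": 0, "x": 0, "y": 0, "z": 0, "fingers": 1}
    - {"wx": 0, "wy": 0, "wz": 0, "x": 0, "y": 0, "z": 0, "fingers": 1}
    - {"wx": 0, "wy": 0, "wz": 0, "x": 0, "y": 0, "z": 0, "fingers": 1}
    - {"wx": 0, "wy": 0, "wz": 0, "x": 0, "y": 0, "z": 0, "fingers": 1}
    - {"wx": 0, "wy": 0, "wz": 0, "x": 0, "y": 0, "z": 0, "fingers": 1}
    - {"wx": 0, "wy": 0, "wz": 0, "x": 0, "y": 0, "z": 0, "fingers": 1}
    - {"wx": 0, "wy": 0, "wz": 0, "x": 0, "y": 0, "z": 0, "fingers": 1}
    - {"wx": 0, "wy": 0, "wz": 0, "x": 0, "y": 0, "z": 0, "fingers": 1}
    - {"wx": 0, "wy": 0, "wz": 0, "x": 0, "y": 0, "z": 0, "fingers": 1}

```text
t: 5.8
position: [491.6, -247.9, 72.7]
tool_rot: [0.0, 1.0, -0.031, 0.0]
wrist_force: [-0.9, 0.5, 4.9]
grip_width: 0.25
```

Run:
```python
from mv import *
did(0,0,7.8);cmp()
from h import *
crop('side',(300,130,80,65),10,'sc4')
```

```text
t 5.8 cmd [ 491.2 -247.7   72.3] meas [ 491.6 -247.9   72.7] dp [ 0.41 -0.14  0.46] drot [-0.03  0.05 -0.02] F [-0.94  0.49  4.87] grip 0.25 j [-0.18  0.36 -0.17  0.   -1.04  1.69]
```

View pics/sc4.png

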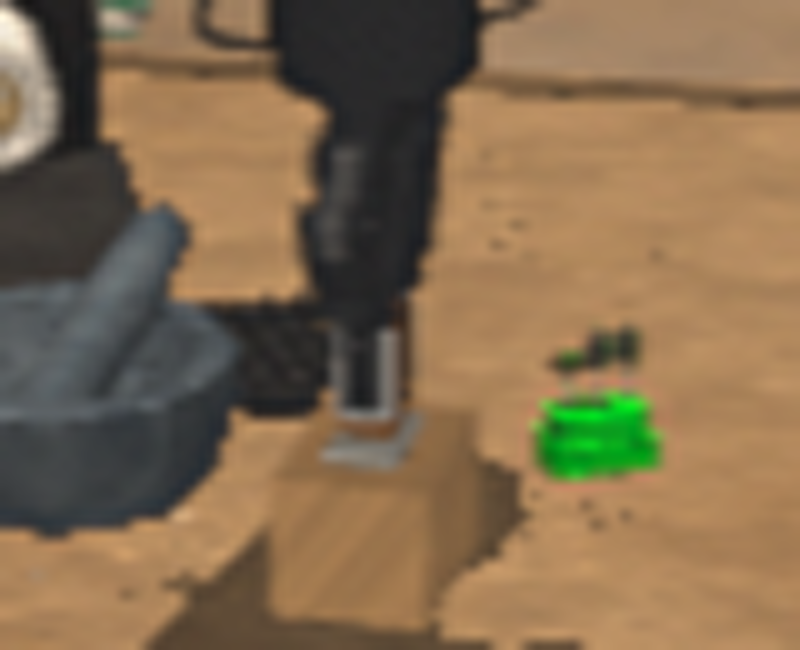

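Request:
step_arm:
  motion:
    - {"wx": 0, "wy": 0, "wz": 0, "x": 0, "y": 0, "z": -0.5, "fingers": 1}
    - {"wx": 0, "wy": 0, "wz": 0, "x": 0, "y": 0, "z": -1.5, "fingers": 1}
    - {"wx": 0, "wy": 0, "wz": 0, "x": 0, "y": 0, "z": -2.5, "fingers": 1}
    - {"wx": 0, "wy": 0, "wz": 0, "x": 0, "y": 0, "z": -3.5, "fingers": 1}
    - {"wx": 0, "wy": 0, "wz": 0, "x": 0, "y": 0, "z": -5, "fingers": 1}
    - {"wx": 0, "wy": 0, "wz": 0, "x": 0, "y": 0, "z": -6.5, "fingers": 1}
    - {"wx": 0, "wy": 0, "wz": 0, "x": 0, "y": 0, "z": -8, "fingers": 1}
    - {"wx": 0, "wy": 0, "wz": 0, "x": 0, "y": 0, "z": -9.5, "fingers": 1}
    - {"wx": 0, "wy": 0, "wz": 0, "x": 0, "y": 0, "z": -11, "fingers": 1}
    - {"wx": 0, "wy": 0, "wz": 0, "x": 0, "y": 0, "z": -11, "fingers": 1}

```text
t: 6.85
position: [492.5, -248.2, 185.2]
tool_rot: [0.001, 1.0, -0.031, 0.002]
wrist_force: [0.4, 0.3, -0.6]
grip_width: 0.251
```

Run:
```python
from mv import *
did(0,0,-11);cmp()
from h import *
crop('side',(300,110,80,65),10,'sc5'); crop('top',(370,170,80,60),10,'tc5')
```

```text
t 6.85 cmd [ 491.2 -247.7  182.3] meas [ 492.5 -248.2  185.2] dp [ 1.31 -0.52  2.88] drot [-0.08  0.28 -0.02] F [ 0.38  0.33 -0.55] grip 0.251 j [-0.18  0.27  0.01  0.   -1.31  1.69]
```

View pics/sc5.png

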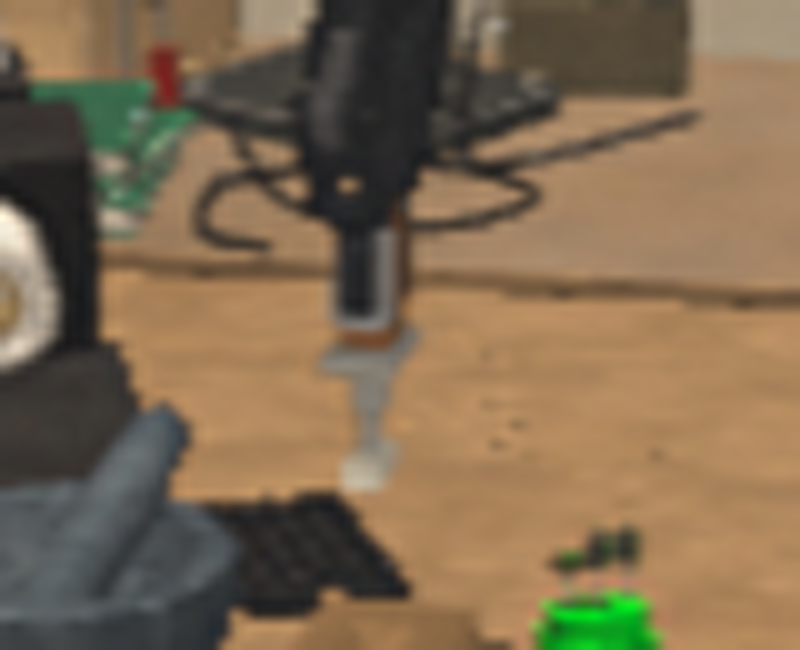

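Run:
```python
from h import *
for f in (58.7,62.7,66.7):
  P=np.array([492,-248,184.5-f])
  print(f,(proj('side',[P,P+[0,15,0],P+[7,15,0],P+[-7,15,0]])-[300,110])*10+4.5)
# pad bottom: tcp of near finger
P=np.array([492,-248,184.5]);print((proj('side',[P+[0,11,0],P+[11,14,0],P+[-11,14,0]])-[300,110])*10+4.5)
# calib check: stand top corners predicted with centre 491.5,-248,-3.5deg
```

```text
58.7 [[374.80443987 469.9659699 ]
 [366.87562666 485.36629061]
 [347.87195145 484.0838311 ]
 [385.91722363 486.65130926]]
62.7 [[374.83356215 480.19327546]
 [366.91553247 495.66464083]
 [347.93701392 494.3736406 ]
 [385.93187225 496.95821383]]
66.7 [[374.86260792 490.39370995]
 [366.95533248 505.93569162]
 [348.00190409 504.63620039]
 [385.94648201 507.2377691 ]]
[[368.44945325 327.18656101]
 [336.40148061 328.25992164]
 [397.33886671 331.87640129]]
```

View pics/tc5.png

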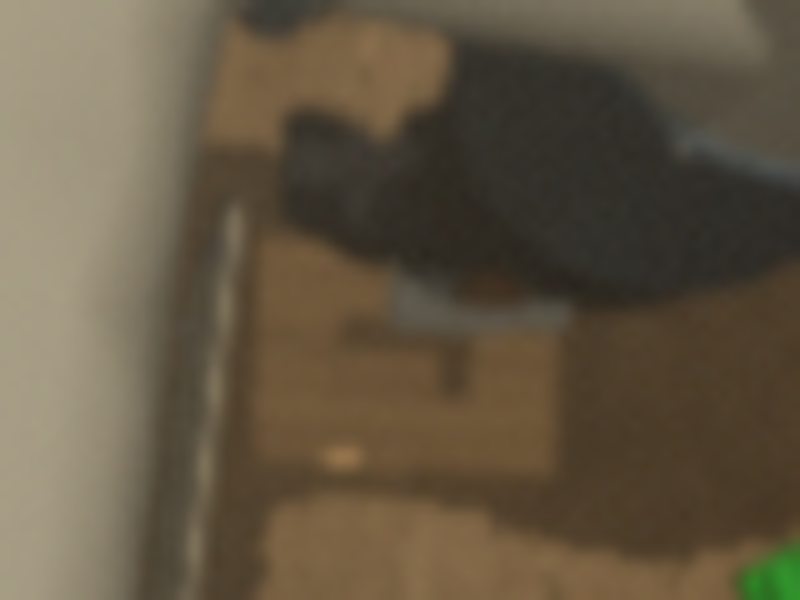

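```bash
cat > b.py <<'E'
from mv import *
from fit import board
o,Rb=board(574.2,124.8,np.radians(-4.25))
FO=62.
TR=down(-4.25,15)
def tcp(x,y,h): return o+Rb@np.array([x,y,h+FO])
def go(x,y,h): return plan(tcp(x,y,h),TR)
def foot():
    from plant import bot
    s=bot.get_state(); q=s['tool_rot']; R=Ro.from_quat([q[1],q[2],q[3],q[0]])
    print('foot local',(Rb.T@(s['position']+R.apply([0,0,FO])-o)).round(2))
E
python3 - <<'E'
from b import *
cmp(); go(44,42.5,45); print(tcp(44,42.5,45))
E
```

```text
t 6.95 cmd [ 491.2 -247.7  182.3] meas [ 491.2 -247.5  182.3] dp [0.05 0.21 0.04] drot [0.02 0.03 0.  ] F [ 0.08  0.15 -1.39] grip 0.25 j [-0.18  0.27  0.01 -0.   -1.31  1.69]
x,y,z cm [  7.51 -41.93   2.15] w [-0.09 15.    0.7 ] dist mm 426.5
[592.11599258 166.08580115 160.7421014 ]
```

Request:
step_arm:
  motion:
    - {"wx": 0, "wy": 0, "wz": 0, "x": 0.3, "y": -1.7, "z": -0.5, "fingers": 1}
    - {"wx": 0, "wy": 0, "wz": 0, "x": 1.1, "y": -6, "z": -1, "fingers": 1}
    - {"wx": 0, "wy": 2, "wz": 0.1, "x": 1.9, "y": -10.5, "z": -1, "fingers": 1}
    - {"wx": 0, "wy": 5, "wz": 0.2, "x": 2.7, "y": -15, "z": -1, "fingers": 1}
    - {"wx": 0, "wy": 8, "wz": 0.3, "x": 3.5, "y": -19.5, "z": -1, "fingers": 1}
    - {"wx": 0, "wy": 11, "wz": 0.4, "x": 4.3, "y": -24, "z": -1, "fingers": 1}
    - {"wx": 0, "wy": 13, "wz": 0.5, "x": 5.1, "y": -28.5, "z": -0.5, "fingers": 1}
    - {"wx": -0.1, "wy": 15, "wz": 0.7, "x": 6, "y": -33, "z": 0, "fingers": 1}
    - {"wx": -0.1, "wy": 15, "wz": 0.7, "x": 6.8, "y": -37.5, "z": 1, "fingers": 1}
    - {"wx": -0.1, "wy": 15, "wz": 0.7, "x": 7.5, "y": -41.9, "z": 2.1, "fingers": 1}

```text
t: 7.95
position: [591.3, 167.6, 160.1]
tool_rot: [0.005, 0.991, -0.036, 0.13]
wrist_force: [0.5, -0.5, -1.5]
grip_width: 0.249
```

Run:
```python
from b import *
did(7.5,-41.9,2.1,-.1,15,.7);cmp(); foot()
from h import *
crop('side',(250,165,100,90),8,'sc6'); crop('top',(235,145,75,90),6,'tc6')
cmp(); foot()
go(44,42.5,2); go(-64,42.5,2)
```

```text
t 7.95 cmd [592.  165.8 161.3] meas [591.3 167.6 160.1] dp [-0.72  1.82 -1.15] drot [-0.02 -0.06 -0.05] F [ 0.51 -0.5  -1.47] grip 0.249 j [ 0.63  0.25 -0.19  0.21 -0.94  0.76]
foot local [42.84 43.97 44.67]
t 8.05 cmd [592.  165.8 161.3] meas [591.2 169.7 157.7] dp [-0.73  3.88 -3.63] drot [-0.06 -0.23 -0.27] F [-0.18 -0.22 -1.6 ] grip 0.25 j [ 0.63  0.26 -0.19  0.21 -0.94  0.76]
foot local [41.85 45.97 42.32]
x,y,z cm [-0.   -0.03  4.36] w [ 0.01 -0.   -0.  ] dist mm 43.6
x,y,z cm [-10.8   -0.03   4.36] w [ 0.01 -0.   -0.  ] dist mm 116.5
```

View pics/sc6.png

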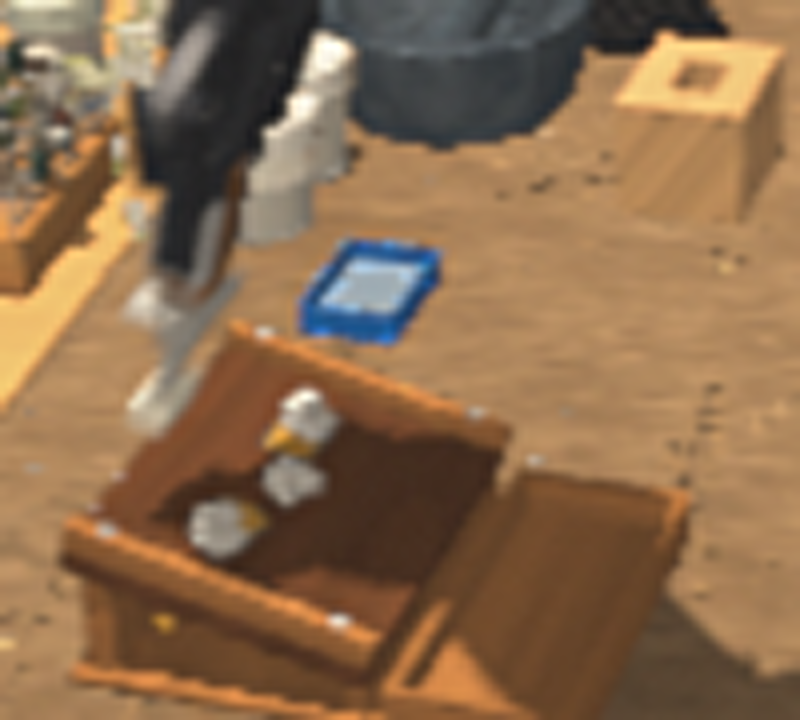

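View pics/tc6.png

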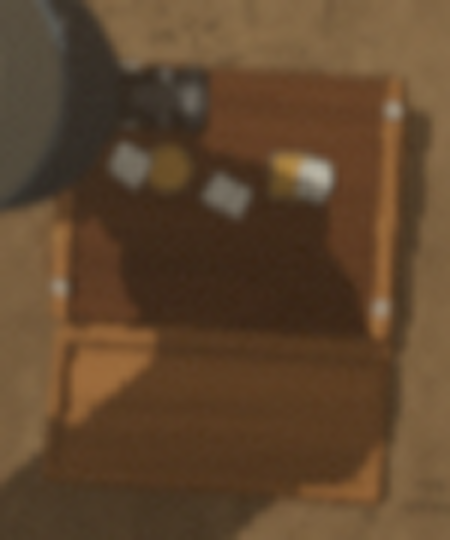

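Run:
```python
from b import *
from h import *
for x,y,h in((42.8,44,44.5),(41.8,46,42.3)):
  c=[o+Rb@np.array(v) for v in((x,y,h),(x+7,y+15,h),(x-7,y+15,h),(x-7,y-15,h),(x,y,h+52))]
  print(((proj('side',c)-[250,165])*8+3.5).round(),((proj('top',c)-[235,145])*6+2.5).round())
```

```text
[[158. 415.]
 [123. 429.]
 [159. 443.]
 [193. 401.]
 [182. 295.]] [[123.  98.]
 [ 91.  80.]
 [ 89. 111.]
 [156. 116.]
 [104.  96.]]
[[158. 424.]
 [122. 438.]
 [159. 452.]
 [193. 410.]
 [181. 304.]] [[119. 100.]
 [ 87.  82.]
 [ 85. 113.]
 [152. 118.]
 [100.  99.]]
```

Request:
step_arm:
  motion:
    - {"wx": 0, "wy": 0, "wz": 0, "x": 0, "y": 0, "z": 1.2, "fingers": 1}
    - {"wx": 0, "wy": 0, "wz": 0, "x": 0, "y": 0, "z": 2.6, "fingers": 1}
    - {"wx": 0, "wy": 0, "wz": 0, "x": 0, "y": 0, "z": 3.6, "fingers": 1}
    - {"wx": 0, "wy": 0, "wz": 0, "x": 0, "y": 0, "z": 4.2, "fingers": 1}
    - {"wx": 0, "wy": 0, "wz": 0, "x": 0, "y": 0, "z": 4.4, "fingers": 1}
    - {"wx": 0, "wy": 0, "wz": 0, "x": 0, "y": 0, "z": 4.4, "fingers": 1}
    - {"wx": 0, "wy": 0, "wz": 0, "x": -0.4, "y": 0, "z": 4.4, "fingers": 1}
    - {"wx": 0, "wy": 0, "wz": 0, "x": -1.2, "y": 0, "z": 4.4, "fingers": 1}
    - {"wx": 0, "wy": 0, "wz": 0, "x": -2.1, "y": 0, "z": 4.4, "fingers": 1}
    - {"wx": 0, "wy": 0, "wz": 0, "x": -3, "y": 0, "z": 4.4, "fingers": 1}

```text
t: 9.05
position: [573.5, 167.3, 111.0]
tool_rot: [0.005, 0.991, -0.037, 0.13]
wrist_force: [0.3, 0.4, -0.5]
grip_width: 0.253
```

Run:
```python
from b import *
did(-3,0,4.4);cmp(); foot()
from h import *
crop('side',(250,165,100,90),8,'sc7')
cmp(); foot()
go(-64,42.5,2)
```

```text
t 9.05 cmd [574.4 167.1 111. ] meas [573.5 167.3 111. ] dp [-0.95  0.13 -0.05] drot [ 0.02  0.   -0.01] F [ 0.33  0.38 -0.47] grip 0.253 j [ 0.65  0.26 -0.33  0.24 -0.8   0.7 ]
foot local [13.09 42.3   1.75]
t 9.1 cmd [574.4 167.1 111. ] meas [572.1 167.  110.4] dp [-2.34 -0.18 -0.66] drot [-0.01 -0.08 -0.01] F [-2.57 -0.38 -1.88] grip 0.249 j [ 0.65  0.26 -0.33  0.24 -0.8   0.7 ]
foot local [11.52 41.85  1.52]
x,y,z cm [-7.8  -0.03 -0.04] w [ 0.01 -0.   -0.  ] dist mm 78.0
```

View pics/sc7.png

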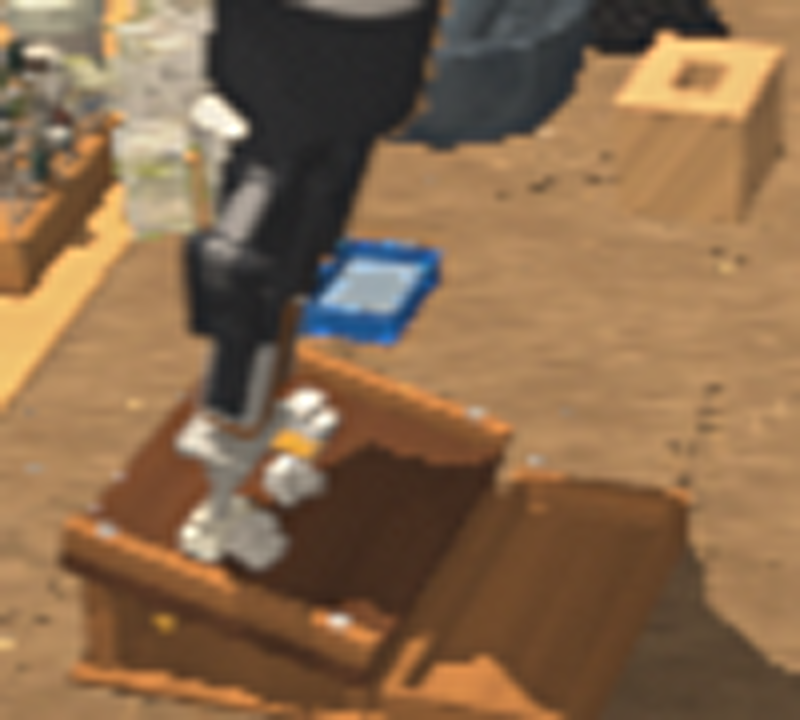

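Request:
step_arm:
  motion:
    - {"wx": 0, "wy": 0, "wz": 0, "x": -0.8, "y": 0, "z": 0, "fingers": 1}
    - {"wx": 0, "wy": 0, "wz": 0, "x": -1.7, "y": 0, "z": 0, "fingers": 1}
    - {"wx": 0, "wy": 0, "wz": 0, "x": -2.6, "y": 0, "z": 0, "fingers": 1}
    - {"wx": 0, "wy": 0, "wz": 0, "x": -3.5, "y": 0, "z": 0, "fingers": 1}
    - {"wx": 0, "wy": 0, "wz": 0, "x": -4.4, "y": 0, "z": 0, "fingers": 1}
    - {"wx": 0, "wy": 0, "wz": 0, "x": -5.3, "y": 0, "z": 0, "fingers": 1}
    - {"wx": 0, "wy": 0, "wz": 0, "x": -6.2, "y": 0, "z": 0, "fingers": 1}
    - {"wx": 0, "wy": 0, "wz": 0, "x": -7.1, "y": 0, "z": 0, "fingers": 1}
    - {"wx": 0, "wy": 0, "wz": 0, "x": -8, "y": 0, "z": 0, "fingers": 1}
    - {"wx": 0, "wy": 0, "wz": 0, "x": -8, "y": 0, "z": 0, "fingers": 1}

```text
t: 10.1
position: [496.1, 172.6, 89.9]
tool_rot: [0.005, 0.991, -0.036, 0.13]
wrist_force: [0.3, -0.2, -0.9]
grip_width: 0.253
```

Run:
```python
from b import *
did(-8,0,0);cmp(); foot()
from h import *
crop('side',(250,165,100,90),8,'sc8')
go(-64,42.5,35);go(38,0,35);go(38,0.5,1)
```

```text
t 10.1 cmd [497.4 172.9  90.3] meas [496.1 172.6  89.9] dp [-1.23 -0.24 -0.44] drot [-0.03 -0.05 -0.04] F [ 0.31 -0.23 -0.89] grip 0.253 j [ 0.76  0.15 -0.54  0.3  -0.72  0.53]
foot local [-67.32  41.87   1.45]
x,y,z cm [ 0.2  -0.03 -3.34] w [ 0.01 -0.   -0.  ] dist mm 33.5
x,y,z cm [10.4   4.22 -3.34] w [ 0.01 -0.   -0.  ] dist mm 117.1
x,y,z cm [10.4   4.17  0.06] w [ 0.01 -0.   -0.  ] dist mm 112.0
```

View pics/sc8.png

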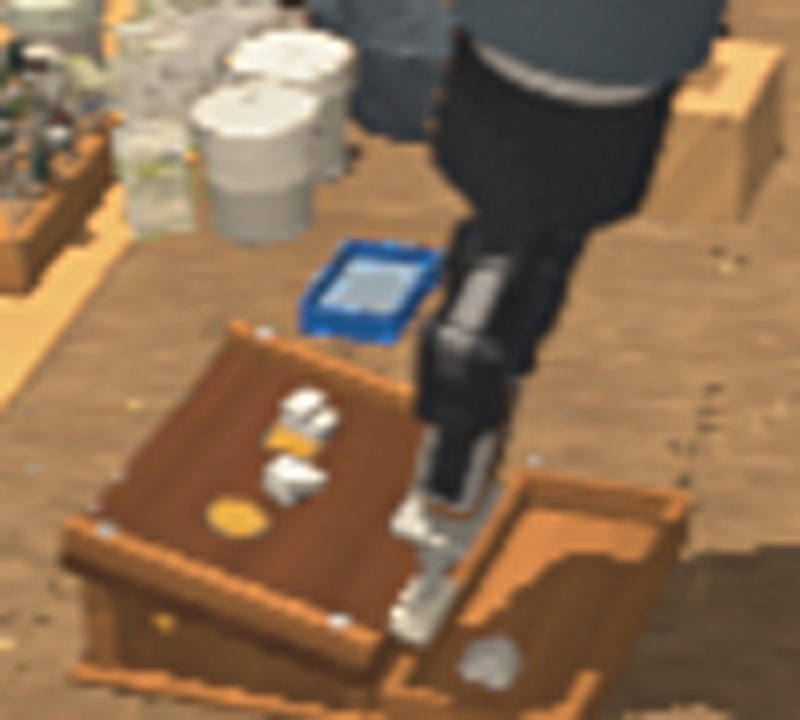

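Request:
step_arm:
  motion:
    - {"wx": 0, "wy": 0, "wz": 0, "x": 0, "y": 0, "z": -2, "fingers": 1}
    - {"wx": 0, "wy": 0, "wz": 0, "x": 1.5, "y": 0.7, "z": -3.3, "fingers": 1}
    - {"wx": 0, "wy": 0, "wz": 0, "x": 4.5, "y": 1.7, "z": -3.3, "fingers": 1}
    - {"wx": 0, "wy": 0, "wz": 0, "x": 7.5, "y": 3, "z": -3.3, "fingers": 1}
    - {"wx": 0, "wy": 0, "wz": 0, "x": 9.6, "y": 4, "z": -3.3, "fingers": 1}
    - {"wx": 0, "wy": 0, "wz": 0, "x": 10.4, "y": 4.2, "z": -2.5, "fingers": 1}
    - {"wx": 0, "wy": 0, "wz": 0, "x": 10.4, "y": 4.2, "z": -1.2, "fingers": 1}
    - {"wx": 0, "wy": 0, "wz": 0, "x": 10.4, "y": 4.2, "z": -0.3, "fingers": 1}
    - {"wx": 0, "wy": 0, "wz": 0, "x": 10.4, "y": 4.2, "z": 0, "fingers": 1}
    - {"wx": 0, "wy": 0, "wz": 0, "x": 10.4, "y": 4.2, "z": 0, "fingers": 1}

```text
t: 11.15
position: [593.9, 123.5, 116.5]
tool_rot: [0.005, 0.991, -0.037, 0.13]
wrist_force: [-0.1, 0.5, 0.0]
grip_width: 0.256
```

Request:
step_arm:
  motion:
    - {"wx": 0, "wy": 0, "wz": 0, "x": -0.6, "y": 0, "z": 0, "fingers": 1}
    - {"wx": 0, "wy": 0, "wz": 0, "x": -1.7, "y": 0, "z": 0, "fingers": 1}
    - {"wx": 0, "wy": 0, "wz": 0, "x": -2.8, "y": 0, "z": 0, "fingers": 1}
    - {"wx": 0, "wy": 0, "wz": 0, "x": -3.9, "y": 0, "z": 0, "fingers": 1}
    - {"wx": 0, "wy": 0, "wz": 0, "x": -5, "y": 0, "z": 0, "fingers": 1}
    - {"wx": 0, "wy": 0, "wz": 0, "x": -6.1, "y": 0, "z": 0, "fingers": 1}
    - {"wx": 0, "wy": 0, "wz": 0, "x": -7.2, "y": 0, "z": 0, "fingers": 1}
    - {"wx": 0, "wy": 0, "wz": 0, "x": -8.3, "y": 0, "z": 0, "fingers": 1}
    - {"wx": 0, "wy": 0, "wz": 0, "x": -9.4, "y": 0, "z": 0, "fingers": 1}
    - {"wx": 0, "wy": 0, "wz": 0, "x": -10.4, "y": 0, "z": 0, "fingers": 1}

```text
t: 12.15
position: [493.5, 131.2, 90.6]
tool_rot: [0.005, 0.991, -0.037, 0.131]
wrist_force: [-0.6, 0.1, -1.4]
grip_width: 0.249
```

Run:
```python
from b import *
did(10.4,4.2,0);did(-10.4);cmp(); foot()
from h import *
crop('side',(250,165,100,90),8,'sc9');crop('top',(235,145,75,90),6,'tc9')
go(-64,0,35);go(42,-39,35);go(42,-39,1)
```

```text
t 12.15 cmd [494.3 131.   90.3] meas [493.5 131.2  90.6] dp [-0.76  0.24  0.24] drot [ 0.04  0.04 -0.01] F [-0.62  0.14 -1.41] grip 0.249 j [ 0.69  0.12 -0.58  0.28 -0.7   0.61]
foot local [-66.63   0.45   1.99]
x,y,z cm [ 0.2   0.02 -3.34] w [ 0.01 -0.   -0.  ] dist mm 33.5
x,y,z cm [10.8   3.92 -3.34] w [ 0.01 -0.   -0.  ] dist mm 119.7
x,y,z cm [10.8   3.92  0.06] w [ 0.01 -0.   -0.  ] dist mm 114.9
```

View pics/sc9.png

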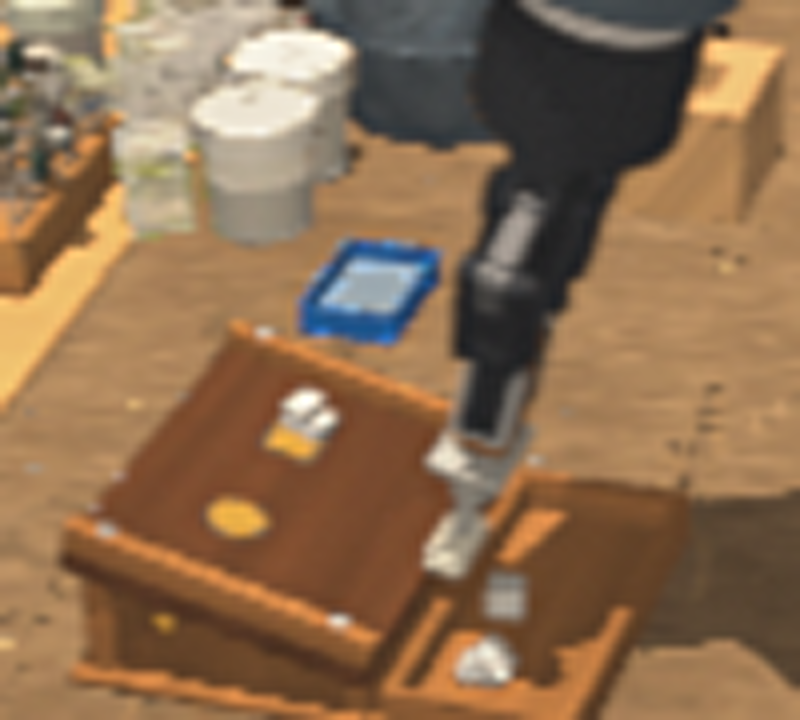

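View pics/tc9.png

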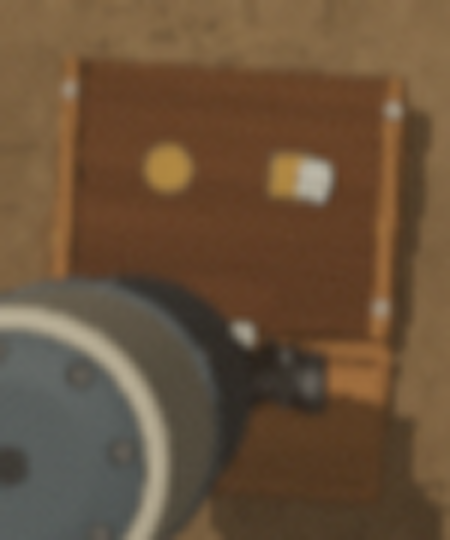

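Request:
step_arm:
  motion:
    - {"wx": 0, "wy": 0, "wz": 0, "x": 0, "y": 0, "z": -2, "fingers": 1}
    - {"wx": 0, "wy": 0, "wz": 0, "x": 1.5, "y": 0.7, "z": -3.3, "fingers": 1}
    - {"wx": 0, "wy": 0, "wz": 0, "x": 4.5, "y": 1.7, "z": -3.3, "fingers": 1}
    - {"wx": 0, "wy": 0, "wz": 0, "x": 7.5, "y": 2.8, "z": -3.3, "fingers": 1}
    - {"wx": 0, "wy": 0, "wz": 0, "x": 10, "y": 3.7, "z": -3.3, "fingers": 1}
    - {"wx": 0, "wy": 0, "wz": 0, "x": 10.8, "y": 3.9, "z": -2.5, "fingers": 1}
    - {"wx": 0, "wy": 0, "wz": 0, "x": 10.8, "y": 3.9, "z": -1.2, "fingers": 1}
    - {"wx": 0, "wy": 0, "wz": 0, "x": 10.8, "y": 3.9, "z": -0.3, "fingers": 1}
    - {"wx": 0, "wy": 0, "wz": 0, "x": 10.8, "y": 3.9, "z": 0, "fingers": 1}
    - {"wx": 0, "wy": 0, "wz": 0, "x": 10.8, "y": 3.9, "z": 0, "fingers": 1}

```text
t: 13.25
position: [594.8, 84.4, 117.6]
tool_rot: [0.005, 0.991, -0.036, 0.13]
wrist_force: [0.1, -0.0, -1.2]
grip_width: 0.249
```

Request:
step_arm:
  motion:
    - {"wx": 0, "wy": 0, "wz": 0, "x": -0.6, "y": 0, "z": 0, "fingers": 1}
    - {"wx": 0, "wy": 0, "wz": 0, "x": -1.7, "y": 0, "z": 0, "fingers": 1}
    - {"wx": 0, "wy": 0, "wz": 0, "x": -2.8, "y": 0, "z": 0, "fingers": 1}
    - {"wx": 0, "wy": 0, "wz": 0, "x": -3.9, "y": 0, "z": 0, "fingers": 1}
    - {"wx": 0, "wy": 0, "wz": 0, "x": -5, "y": 0, "z": 0, "fingers": 1}
    - {"wx": 0, "wy": 0, "wz": 0, "x": -6.1, "y": 0, "z": 0, "fingers": 1}
    - {"wx": 0, "wy": 0, "wz": 0, "x": -7.3, "y": 0, "z": 0, "fingers": 1}
    - {"wx": 0, "wy": 0, "wz": 0, "x": -8.5, "y": 0, "z": 0, "fingers": 1}
    - {"wx": 0, "wy": 0, "wz": 0, "x": -9.7, "y": 0, "z": 0, "fingers": 1}
    - {"wx": 0, "wy": 0, "wz": 0, "x": -10.8, "y": 0, "z": 0, "fingers": 1}

```text
t: 14.25
position: [490.6, 92.4, 90.8]
tool_rot: [0.004, 0.991, -0.037, 0.131]
wrist_force: [0.6, 0.5, -0.4]
grip_width: 0.248
```

Run:
```python
from b import *
did(10.8,3.9,0);did(-10.8);cmp(); foot()
from h import *
crop('side',(250,165,100,90),8,'sc10');crop('top',(235,145,75,90),6,'tc10')
```

```text
t 14.25 cmd [491.4  92.1  90.3] meas [490.6  92.4  90.8] dp [-0.72  0.29  0.5 ] drot [ 0.06  0.06 -0.02] F [ 0.61  0.47 -0.41] grip 0.248 j [ 0.62  0.09 -0.6   0.26 -0.69  0.69]
foot local [-66.5  -38.48   2.24]
```

View pics/sc10.png

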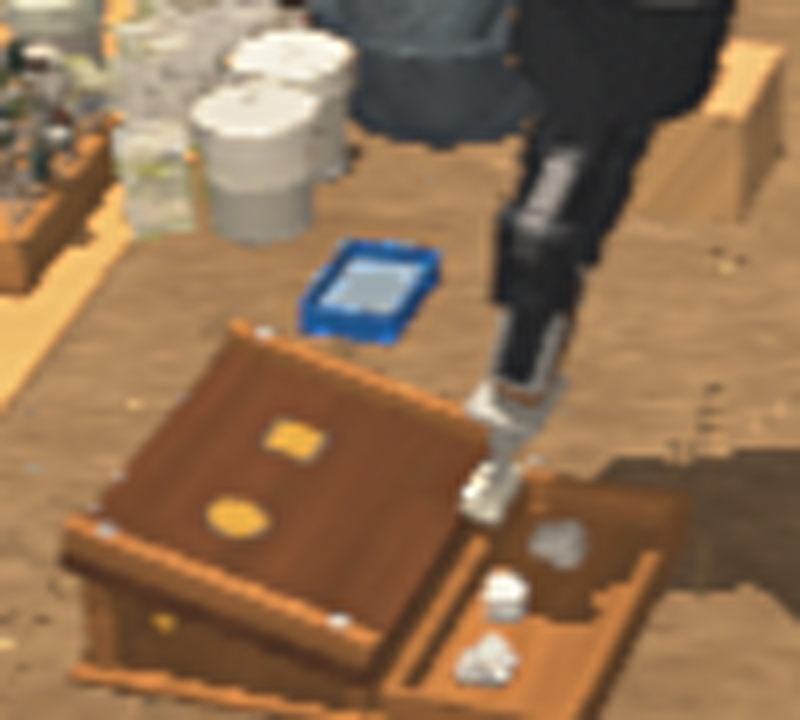

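View pics/tc10.png

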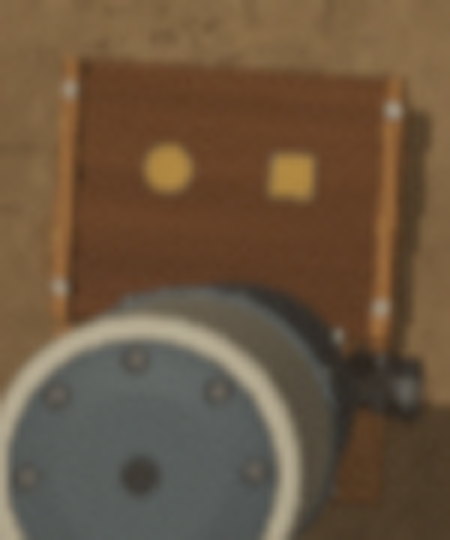

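```bash
cat > inl.py <<'E'
from b import *
from h import *
from scipy import ndimage
n=Rb[:,2]
def run():
    for c,bx in(('top',(245,160,55,25)),('side',(265,210,40,30))):
        im=imaging.snapshot(c).astype(float); l,t,w,h=bx; s=im[t:t+h,l:l+w]
        g=s[...,1]-s[...,2]; wgt=np.clip(g-40,0,None)*(s[...,1]>100); m=wgt>0
        lab,k=ndimage.label(m)
        for i in range(1,k+1):
            if (lab==i).sum()<15: continue
            cy,cx=ndimage.center_of_mass(wgt,lab,i); P=onplane(c,(cx+l,cy+t),o,n)
            print(c,(lab==i).sum(),round(cx+l,2),round(cy+t,2),'local',(Rb.T@(P-o)).round(1))
if __name__=='__main__': run()
E
python3 inl.py
```

```text
top 49 262.56 172.58 local [12.  28.9 -0. ]
top 47 283.24 173.91 local [ 12.  -28.4   0. ]
side 53 267.61 213.64 local [ 71.8 -24.9  -0. ]
side 52 297.67 212.23 local [ -4.  -88.9   0. ]
side 25 286.34 219.45 local [ 12.  -31.6   0. ]
side 32 279.12 229.21 local [11.9 25.7  0. ]
side 44 274.38 235.86 local [11.4 61.9  0. ]
```

Run:
```python
from b import *
from h import *
for s,t in(((279.12,229.21),(262.56,172.58)),((286.34,219.45),(283.24,173.91))):
    P=tri(s,t); print(P.round(1),(Rb.T@(P-o)).round(1),(proj('side',P)-s).round(2),(proj('top',P)-t).round(2))
# where side says pin centre: centroid of four pins
from fit import S,T
for l,a,b in(('pins',np.mean([S((105,289)),S((263,92)),S((338,381)),S((475,173))],0),np.mean([T((70,88)),T((393,108)),T((60,287)),T((381,307))],0)),):
    P=tri(a,b); print(l,P,(Rb.T@(P-o)).round(1),proj('side',P)-a,proj('top',P)-b)
go(12,28,35); go(12,28,4)
```

```text
[587.1 152.4  51.1] [11.7 28.5  2.1] [[-0.18 -0.04]] [[0.03 0.13]]
[582.8  95.4  51.1] [ 11.7 -28.7   2.1] [[-0.15 -0.03]] [[0.02 0.11]]
pins [572.36547771 125.20378853  54.76815661] [0.5 0.3 9. ] [[-0.00570188 -0.00130563]] [[0.00077963 0.00411495]]
x,y,z cm [ 7.8  -6.68 -3.34] w [ 0.01 -0.   -0.  ] dist mm 108.0
x,y,z cm [ 7.8  -6.68 -0.24] w [ 0.01 -0.   -0.  ] dist mm 102.7
```

Request:
step_arm:
  motion:
    - {"wx": 0, "wy": 0, "wz": 0, "x": 0, "y": 0, "z": -1.5, "fingers": 1}
    - {"wx": 0, "wy": 0, "wz": 0, "x": 0.5, "y": -0.3, "z": -3, "fingers": 1}
    - {"wx": 0, "wy": 0, "wz": 0, "x": 2, "y": -1.5, "z": -3, "fingers": 1}
    - {"wx": 0, "wy": 0, "wz": 0, "x": 4, "y": -3.2, "z": -3, "fingers": 1}
    - {"wx": 0, "wy": 0, "wz": 0, "x": 6, "y": -5, "z": -3, "fingers": 1}
    - {"wx": 0, "wy": 0, "wz": 0, "x": 7.4, "y": -6.3, "z": -2, "fingers": 1}
    - {"wx": 0, "wy": 0, "wz": 0, "x": 7.8, "y": -6.7, "z": -1.2, "fingers": 1}
    - {"wx": 0, "wy": 0, "wz": 0, "x": 7.8, "y": -6.7, "z": -0.6, "fingers": 1}
    - {"wx": 0, "wy": 0, "wz": 0, "x": 7.8, "y": -6.7, "z": -0.4, "fingers": 1}
    - {"wx": 0, "wy": 0, "wz": 0, "x": 7.8, "y": -6.7, "z": -0.4, "fingers": 1}

```text
t: 15.45
position: [569.7, 152.6, 113.9]
tool_rot: [0.005, 0.991, -0.037, 0.13]
wrist_force: [0.1, 0.7, -1.4]
grip_width: 0.25
```

Request:
step_arm:
  motion:
    - {"wx": 0, "wy": 0, "wz": 0, "x": 0, "y": 0, "z": 0, "fingers": 1}
    - {"wx": 0, "wy": 0, "wz": 0, "x": 0, "y": 0, "z": 0, "fingers": 1}
    - {"wx": 0, "wy": 0, "wz": 0, "x": 0, "y": 0, "z": 0, "fingers": 1}
    - {"wx": 0, "wy": 0, "wz": 0, "x": 0, "y": 0, "z": 0, "fingers": 1}
    - {"wx": 0, "wy": 0, "wz": 0, "x": 0, "y": 0, "z": 0, "fingers": 1}
    - {"wx": 0, "wy": 0, "wz": 0, "x": 0, "y": 0, "z": 0, "fingers": 1}
    - {"wx": 0, "wy": 0, "wz": 0, "x": 0, "y": 0, "z": 0, "fingers": 1}
    - {"wx": 0, "wy": 0, "wz": 0, "x": 0, "y": 0, "z": 0, "fingers": 1}
    - {"wx": 0, "wy": 0, "wz": 0, "x": 0, "y": 0, "z": 0, "fingers": 1}
    - {"wx": 0, "wy": 0, "wz": 0, "x": 0, "y": 0, "z": 0, "fingers": 1}

```text
t: 16.45
position: [570.4, 153.4, 114.3]
tool_rot: [0.005, 0.991, -0.037, 0.13]
wrist_force: [-0.2, -0.7, -1.8]
grip_width: 0.254
```

Run:
```python
from b import *
did(7.8,-6.7,-0.4);cmp(); foot()
from h import *
im=crop('side',(260,200,50,45),16,'sc11');crop('top',(235,145,75,90),6,'tc11')
from plant import bot
F=[]
for i in range(6): im=imaging.snapshot('side'); s=bot.get_state(); F.append(s['wrist_force'])
print(np.round(F,2)); cmp();foot()
s=bot.get_state(); q=s['tool_rot']; R=Ro.from_quat([q[1],q[2],q[3],q[0]])
# tool x = +local x, tool y=-local y
c=[s['position']+R.apply(v) for v in((0,0,62),(7,-15,62),(-7,-15,62),(-7,15,62),(7,-15,52),(-7,-15,52),(-7,15,52))]
print(((proj('side',c)-[260,200])*16+7.5).round())
c=[o+Rb@np.array([11.8+10*np.cos(a),28.2+10*np.sin(a),0]) for a in np.linspace(0,6.28,5)]+[o+Rb@np.array([11.8,28.2,0])]
print(((proj('side',c)-[260,200])*16+7.5).round())
```

```text
t 16.45 cmd [570.4 153.4 114.4] meas [570.4 153.4 114.3] dp [ 0.02  0.06 -0.02] drot [ 0.   -0.   -0.01] F [-0.16 -0.68 -1.77] grip 0.254 j [ 0.63  0.24 -0.34  0.23 -0.8   0.72]
foot local [12.02 28.28  5.53]
[[ 0.14  1.28 -0.5 ]
 [ 1.36  0.26 -1.61]
 [-0.61  0.01 -1.13]
 [ 0.32 -0.18 -0.79]
 [ 0.37  1.36 -0.6 ]
 [-0.26 -0.07 -0.78]]
t 16.85 cmd [570.4 153.4 114.4] meas [570.5 153.4 114.4] dp [0.03 0.04 0.01] drot [ 0.  0. -0.] F [-0.26 -0.07 -0.78] grip 0.255 j [ 0.63  0.24 -0.34  0.23 -0.8   0.72]
foot local [12.05 28.27  5.56]
[[313. 458.]
 [245. 487.]
 [316. 515.]
 [379. 430.]
 [254. 444.]
 [325. 472.]
 [388. 387.]]
[[259. 463.]
 [287. 511.]
 [359. 502.]
 [330. 454.]
 [259. 463.]
 [309. 482.]]
```

View pics/sc11.png

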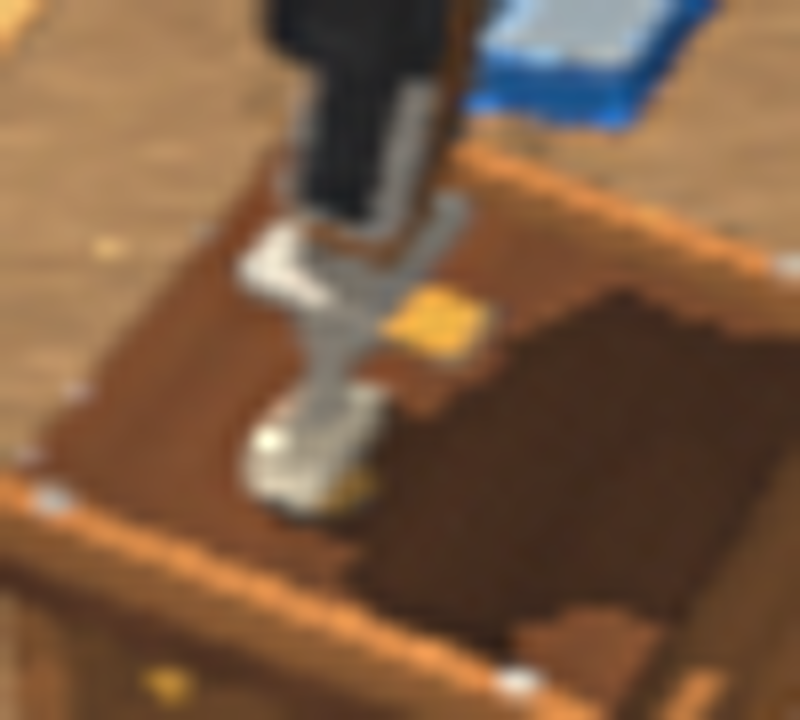

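View pics/tc11.png

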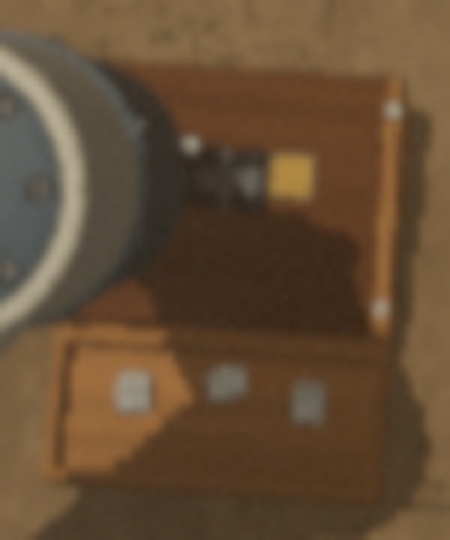

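Run:
```python
from b import *
from h import *
crop('top',(255,160,40,25),20,'tc12')
s=bot.get_state(); q=s['tool_rot']; R=Ro.from_quat([q[1],q[2],q[3],q[0]])
for z in (10,16):
  c=[s['position']+R.apply(v) for v in((14,22,z),(14,-22,z),(-14,22,z),(-14,-22,z))]
  print(((proj('top',c)-[255,160])*20+9.5).round()); print(((proj('side',c)-[260,200])*16+7.5).round())
# finger tips: pads, outer edges
c=[s['position']+R.apply(v) for v in((11,11,0),(-11,11,0),(11,24,0),(-11,24,0))]
print('fing top',((proj('top',c)-[255,160])*20+9.5).round())
```

```text
[[274. 171.]
 [-58. 150.]
 [262. 383.]
 [-69. 362.]]
[[338. 143.]
 [242. 263.]
 [479. 197.]
 [388. 319.]]
[[280. 171.]
 [-50. 150.]
 [269. 382.]
 [-61. 361.]]
[[332. 170.]
 [236. 290.]
 [473. 224.]
 [382. 346.]]
fing top [[179. 189.]
 [170. 357.]
 [278. 195.]
 [269. 364.]]
```

View pics/tc12.png

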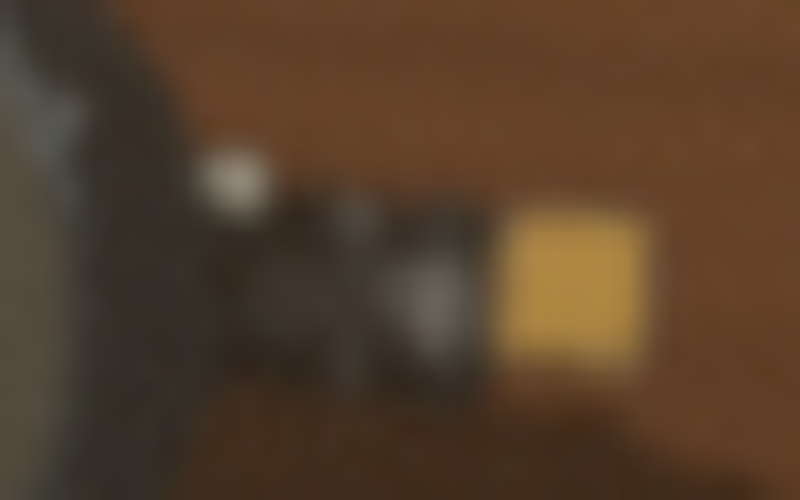

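```bash
cat > fm.py <<'E'
from b import *
from h import *
def fm(N=16):
    F=[];Z=[]
    for i in range(N):
        imaging.snapshot('side'); s=bot.get_state(); F.append(Rb.T@s['wrist_force']); 
        q=s['tool_rot']; R=Ro.from_quat([q[1],q[2],q[3],q[0]]); Z.append(Rb.T@(s['position']+R.apply([0,0,FO])-o))
    F=np.array(F); print('Flocal',F.mean(0).round(2),'se',(F.std(0)/np.sqrt(N)).round(2),'foot',np.mean(Z,0).round(2)); cmp()
if __name__=='__main__': fm()
E
python3 fm.py
```

```text
Flocal [-0.42 -0.13 -1.16] se [0.13 0.1  0.11] foot [12.04 28.25  5.55]
t 17.7 cmd [570.4 153.4 114.4] meas [570.5 153.4 114.4] dp [0.02 0.05 0.02] drot [ 0.    0.   -0.01] F [-0.4   0.69 -1.49] grip 0.258 j [ 0.63  0.24 -0.34  0.23 -0.8   0.72]
```

Request:
step_arm:
  motion:
    - {"wx": 0, "wy": 0, "wz": 0, "x": 0, "y": 0, "z": 0.1, "fingers": 1}
    - {"wx": 0, "wy": 0, "wz": 0, "x": 0, "y": 0, "z": 0.25, "fingers": 1}
    - {"wx": 0, "wy": 0, "wz": 0, "x": 0, "y": 0, "z": 0.4, "fingers": 1}
    - {"wx": 0, "wy": 0, "wz": 0, "x": 0, "y": 0, "z": 0.55, "fingers": 1}
    - {"wx": 0, "wy": 0, "wz": 0, "x": 0, "y": 0, "z": 0.7, "fingers": 1}
    - {"wx": 0, "wy": 0, "wz": 0, "x": 0, "y": 0, "z": 0.85, "fingers": 1}
    - {"wx": 0, "wy": 0, "wz": 0, "x": 0, "y": 0, "z": 0.95, "fingers": 1}
    - {"wx": 0, "wy": 0, "wz": 0, "x": 0, "y": 0, "z": 1, "fingers": 1}
    - {"wx": 0, "wy": 0, "wz": 0, "x": 0, "y": 0, "z": 1, "fingers": 1}
    - {"wx": 0, "wy": 0, "wz": 0, "x": 0, "y": 0, "z": 1, "fingers": 1}

```text
t: 18.7
position: [573.0, 153.2, 104.8]
tool_rot: [0.005, 0.991, -0.037, 0.13]
wrist_force: [-1.1, 0.2, 0.2]
grip_width: 0.251
```

Run:
```python
from fm import *
did(0,0,1); fm(16); crop('side',(260,200,50,45),16,'sc13')
```

```text
Flocal [-1.18 -0.21  1.29] se [0.15 0.11 0.12] foot [12.04 28.23 -4.43]
t 19.5 cmd [573.  153.2 104.7] meas [573.  153.2 104.7] dp [ 0.    0.   -0.03] drot [-0.   -0.   -0.01] F [-1.28  0.4   0.11] grip 0.254 j [ 0.62  0.26 -0.35  0.24 -0.78  0.72]
```

View pics/sc13.png

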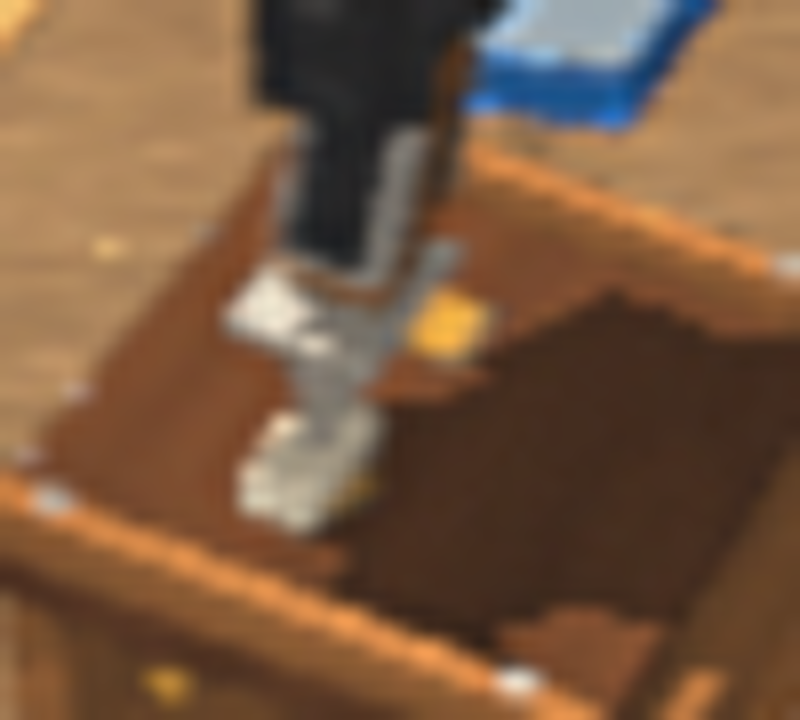

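Request:
step_arm:
  motion:
    - {"wx": 0, "wy": 0, "wz": 0, "x": 0, "y": 0, "z": 0.05, "fingers": 1}
    - {"wx": 0, "wy": 0, "wz": 0, "x": 0, "y": 0, "z": 0.1, "fingers": 1}
    - {"wx": 0, "wy": 0, "wz": 0, "x": 0, "y": 0, "z": 0.15, "fingers": 1}
    - {"wx": 0, "wy": 0, "wz": 0, "x": 0, "y": 0, "z": 0.2, "fingers": 1}
    - {"wx": 0, "wy": 0, "wz": 0, "x": 0, "y": 0, "z": 0.22, "fingers": 1}
    - {"wx": 0, "wy": 0, "wz": 0, "x": 0, "y": 0, "z": 0.22, "fingers": 1}
    - {"wx": 0, "wy": 0, "wz": 0, "x": 0, "y": 0, "z": 0.22, "fingers": 1}
    - {"wx": 0, "wy": 0, "wz": 0, "x": 0, "y": 0, "z": 0.22, "fingers": 1}
    - {"wx": 0, "wy": 0, "wz": 0, "x": 0, "y": 0, "z": 0.22, "fingers": 1}
    - {"wx": 0, "wy": 0, "wz": 0, "x": 0, "y": 0, "z": 0.22, "fingers": 1}

```text
t: 20.55
position: [573.6, 153.2, 102.6]
tool_rot: [0.005, 0.991, -0.037, 0.13]
wrist_force: [-2.2, -0.5, 0.9]
grip_width: 0.251
```

Run:
```python
from fm import *
did(0,0,.22); fm(30); crop('side',(260,200,50,45),16,'sc14'); crop('top',(235,145,75,90),6,'tc14')
```

```text
Flocal [-1.25 -0.67  2.21] se [0.11 0.06 0.08] foot [12.04 28.24 -6.65]
t 22.05 cmd [573.6 153.2 102.6] meas [573.6 153.2 102.6] dp [ 0.02  0.   -0.01] drot [-0. -0. -0.] F [-2.07 -0.51  1.19] grip 0.251 j [ 0.62  0.26 -0.35  0.24 -0.77  0.72]
```

View pics/sc14.png

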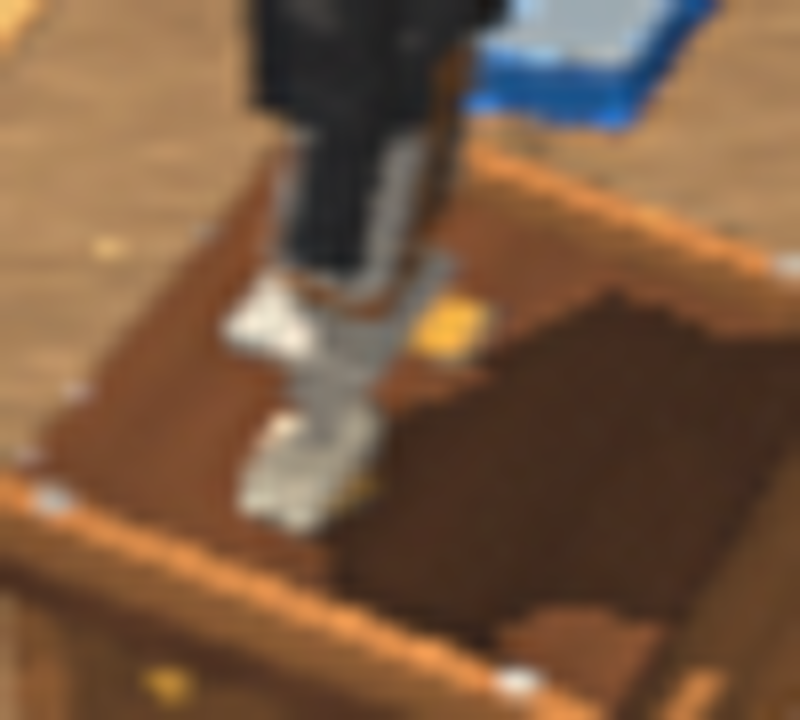

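View pics/tc14.png

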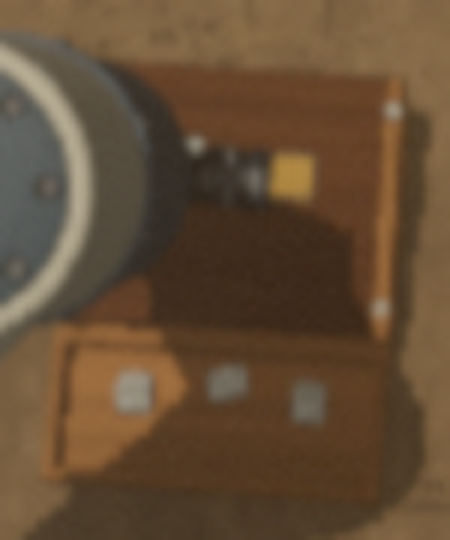

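Run:
```python
from plant import bot
print(bot.hand_in())
```

```text
the job is handed in; nothing more can be done
None
```

I took the pusher out of its stand by the handle and swept the three offcuts into the tray with its foot, one stroke each. I handed in at about 22 s (limit 54 s) while still holding the pusher pressed on the round inlay. I have no verdict back from the hand-in.

**Last checks**
- **Offcuts:** the last top picture shows all three lying in the tray and the board clear.
- **Position:** by the arm's readings the foot is at (12.0, 28.2) mm on the board. The two cameras together put the inlay centre at (11.7, 28.5) mm.
- **Squareness:** the tool's measured orientation equals the commanded one, which is square to the 15° face.
- **Press:** the force square to the board rose 3.4 N above the unpressed reading, and the last two readings give a slope of about 0.41 N/mm. That puts the foot about 8.4 mm in, out of 16 mm.
- **Bystanders:** I did not notice any of them moved in the pictures I took, but I did not check each one separately at the end.

**Where checks disagreed**
- **Depth:** working only from the stand height, the foot would be about 7.4 mm in. Allowing for friction in the spring, it could be nearer 6.5 mm. All of these are near half-way.
- **Inlay across the board:** assuming the nominal board height, the side camera alone put the inlay about 3 mm away from the top camera's value. The force reading put contact about 1.7 mm above the height I had assumed, which fits the two-camera figure I used.
- **Sideways force:** about 0.8 N along the slope remained while pressing.

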